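Put the component case away under the parts bins

TASK

Close up this electronics bench: first push the tipped-out parts bin back until it clicks shut. Then slide the flat component case over the mat, without lifting it and without it or the robot touching the soldering-iron stand or the multimeter, squarely into the middle of the bay under the bins, until it presses lightly (about 5 to 10 N, never hard) on the sprung end stop hidden inside, and leave it there. Do not disturb the bowl, the screwdriver or the small parts box.

Things in the scene. Friction and masses are not known exactly. Their poses are not given: they have to be found in the camera images.
- bank: Fixed grey sheet-metal bin bank on the mat, 190 mm wide (y), 180 deep (x), 266 high. Origin: middle of its front lower edge at mat level; x points into the bay, z up. Two bins stand side by side in its upper half, fronts flush with x = 0: the right one (y = -45) is shut and fixed, the left one (y = +45) is tipped out to the front.
- bay_mouth (a point): Middle of the front edge of the bay under the bins, at mat level. The bay is 174 mm wide between the side panels and 140 high under the bins' floor, open at front and back. The case ends wholly inside it, 15 to 32 mm behind the front edge: a tool pointing straight down cannot push it so far; tilt it 35 to 50 degrees, fingers pointing into the bay.
- stop_zone (a point): Middle of the span in which the hidden end stop hangs, half-way up the stop. The stop's rubber face (110 mm wide, 12 to 36 above the mat) has been set to an unknown depth, at most 9 mm nearer to or farther from the front than this point; it must be found by touch. It yields about 1 mm per 2.5 N, 9 mm at most.
- bin (a joint): Angle (rad) of the left bin about its bottom pivot: 0 shut, front upright; 0.6 fully tipped out. The pivot is a line along y at x = 0, z = 150 mm in the bank's frame. Front panel 82 mm wide (centre y = +45), 105 high. From 0.6 to 0.15 a spring resists the push (up to about 5 N at the top edge) and may bring it back; past 0.15 it snaps to 0 by itself.
- bin_top (a point): Middle of the top edge of the left bin's flat front panel, on its front face, 105 mm above the pivot.
- case_mid (a point): Centre, half-way up, of the closed white component case: a flat box 100 (x) by 110 (y) by 40 mm high, 0.15 to 0.28 kg, loose on the mat (1 to 4 N slide it), too wide to grip. At the start its x axis points roughly like the bank's x axis, and so it shall stand in the bay.
- iron_stand: Fixed soldering-iron stand: steel base 70 (x) by 150 (y) mm, origin in the middle of its underside, a brass cup at y = +40, the iron's blue handle rising at y = -65 to 100 mm high. It stands right of the lane to the bay, just ahead of the case, or left of the lane; the meter has the other place.
- meter: Fixed multimeter lying on its back, 70 (x) by 150 (y) by 45 mm high, origin in the middle of its underside. It stands in the other of the two places. Between stand and meter a lane at least 175 mm wide leads straight to the bay.
- bowl: Loose white ceramic bowl, 100 across, 40 high, origin in the middle of its underside. Bystander.
- driver: Loose screwdriver, 170 long, lying along its x axis. Bystander.
- partsbox: Loose pale plastic parts box, 60 by 80 by 25 high, origin in the middle of its underside. Bystander.

How it is judged:
By the outcome, as a careful person would: the job done as asked, in the order asked, and still so for the second after the job is handed in, with the robot touching nothing.
It also fails if it takes over 72 s, if anything falls off the work surface, if the arm or the gripper's body presses on something with over 40 N, if the wrist force passes 120 N, or if a joint passes its speed limit or range.

ROBOT

A 7-joint arm with a two-finger parallel gripper is mounted at the origin on the work surface. World frame = base frame: x ahead of the robot, y to its left, z up, the work surface at z = 0. Lengths are in mm, angles in rad, forces in N, time in s.
With the tool pointing down it reaches from about 425 to 875 mm from the base axis. Payload 4.7 kg.
Tool frame: the origin (TCP) lies between the finger pads; the fingertips stand 25 mm ahead of it and the grasp point (between the pads) lies 6 mm ahead of it (r.tip_extent is the distance from the TCP to the fingertips, in mm); z points along the fingers, y is the direction in which the jaws open and shut (so a half turn about z gives the same grasp; the last joint's range is limited). The gripper opens to 87 mm and grips with 3 to 60 N. Pads are 19 mm wide; open, the fingers measure 117 mm over their backs; the gripper's body (75 mm by 190 mm) begins 51 mm behind the grasp point.
Start: joints at [-1.23, 0.321, -0.07, 1.45, 0.023, 1.371, -0.057], TCP at [208.685, 615.608, 247.587] pointing down, gripper open.
Joint ranges: [-2.86, 2.86], [-0.3, 2.09], [-1.38, 1.24], [0.06, 2.45], [-1.56, 4.7], [0.09, 2.05], [-2.69, 2.69]. Speed limits (rad/s): [2.57, 2.57, 3.14, 3.14, 3.14, 3.14, 3.14].

INTERFACE

Orientations are given as [roll, pitch, yaw] about the fixed x, y, z axes, in that order (R = Rz(yaw) Ry(pitch) Rx(roll)).
In Python, from workcell import r gives the robot as it stands. The module is installed in compiled form; this text tells all that it offers.
- The arm moves only by the tool step_arm, never from a script. Its argument "plan" is a list that holds one entry, the list of rows, each a list of 7 numbers: the shift along the tool's x, y, z in units of 40 mm (1.0 is 40 mm), then the turn, a rotation vector about the tool's x, y, z in units of 6 degrees (1.0 is 6 degrees), then the closure, from 0 (fully open) to 1 (shut). A call has 1 to 10 rows; each row shifts and turns the commanded pose from where the row before left it, along the tool's axes as they then stand; what a row does not reach is not made up. A row lasts 1/12 s, in which the tool goes at most 41.7 mm and 7.16 degrees, less where a joint would pass 70% of its speed; a pose out of reach is approached as far as the arm can. A call is refused whole if a number of a shift passes 1 or a number of a turn 1, either way. A call with a gripper value outside its range is refused whole. The fingers move at their own pace and stop on an object; the grip force is fixed at half the most. Time passes only in rows, so rows that do not move let the fingers close. It gives the time, the measured TCP pose, the force and the opening at its end, in the units of the state.
- r.read_state(): the state, without advancing time (a new reading comes with each control period).
- r.get_image(name): name is "scene" or "top"; returns a dict with "pixels" (400x640x3 uint8, red, green, blue), "K" (3x3 intrinsics, pixels), "rvec" (rotation vector, rad) and "tvec" (3), from world to camera coordinates, as OpenCV has them. Camera axes: x right, y down, z forward; pixel columns grow to the right and rows downward; lengths in mm; the calibration is good to about 2 mm. A picture is of the moment at which its call begins. There is no depth.
- r.finish_job(): hands the job in, once; it reports no verdict.
The state is a dict: "t": time; "joint_pos": joint angles; "qd": joint speeds; "joint_efforts": joint torques, N m; "tcp_pos": TCP position; "tcp_rot": TCP orientation; "ft_force": force on the tool from outside, world axes, zero at the start; "ft_torque": the same for the moment, N m; "gripper_width": finger opening in mm.
Only numpy, scipy, OpenCV 4.12 (cv2) and the standard library are available. Lean on these libraries where they do the work, as an engineer would, in place of code of your own. Each camera call takes 0.05 s, during which the arm holds its last target.

## Working session

There is one attempt and no reset: what is moved stays moved. The work goes in short steps, Python scripts to look and compute and a tool call to move; the robot and the scene stay as the last step left them, time stands still between calls to the robot, and variables do not carry over. Pictures are saved under pics/ and viewed, and the job is handed in when it is done.

Besides the shell and the picture viewer there is one more tool, called after "Request:" in YAML: its name, and indented under it one key for each argument. step_arm: Moves the arm, as the interface text tells. Its arguments: {"type":"object","properties":{"plan":{"type":"array"}},"required":["plan"]}

```bash
mkdir -p pics
cat > h.py <<'E'
import numpy as np, cv2
from workcell import r
def snap(n,f):
    im=r.get_image(n); cv2.imwrite('pics/'+f+'.png',im['pixels'][:,:,::-1]); np.savez('pics/'+f+'.npz',**im); return im
E
python3 - <<'E'
from h import *
for n in('scene','top'):
    i=snap(n,n+'0'); R=cv2.Rodrigues(np.array(i['rvec'],float))[0]; print(n,np.array(i['K']).round(1).tolist(),(-R.T@np.array(i['tvec']).ravel()).round(0),R.round(3).tolist())
print(r.read_state())
E
```

```text
scene [[397.4, 0.0, 322.5], [0.0, 397.4, 198.6], [0.0, 0.0, 1.0]] [ 260. -359. 1170.] [[0.827, -0.562, 0.003], [-0.502, -0.741, -0.445], [0.253, 0.367, -0.895]]
top [[380.4, 0.0, 317.2], [0.0, 380.4, 199.6], [0.0, 0.0, 1.0]] [ 445.   57. 1176.] [[0.018, -1.0, 0.022], [-0.992, -0.021, -0.121], [0.121, -0.019, -0.992]]
{'t': 0.1, 'joint_pos': array([-1.22985705,  0.32174457, -0.07008958,  1.45155885,  0.02259947,
        1.37085192, -0.05687025]), 'qd': array([-0.00135586, -0.00222549, -0.00016598, -0.00273804, -0.00050539,
        0.00055161, -0.00011775]), 'joint_efforts': array([ 5.96102973e-05, -4.92568088e+01, -4.05495074e-01, -3.13397169e+01,
       -6.42815558e-02,  3.94909456e-02,  6.14681562e-05]), 'tcp_pos': array([208.57299168, 615.12721491, 246.57077699]), 'tcp_rot': array([-3.13981939e+00,  9.45543492e-05,  2.81481570e+00]), 'ft_force': array([0.72788485, 0.09310852, 0.22671965]), 'ft_torque': array([-0.00252817, -0.05086945,  0.02410077]), 'gripper_width': 86.64786694579631}
```

View pics/scene0.png

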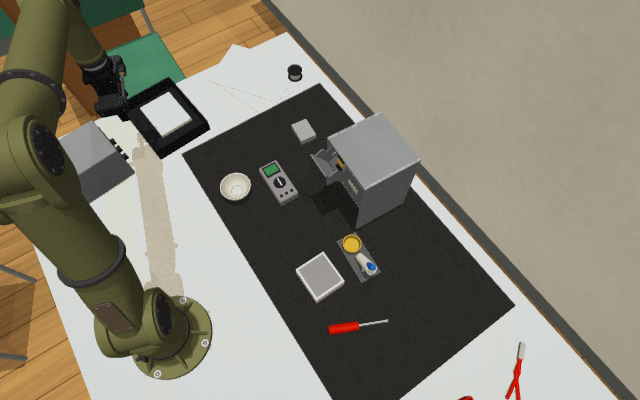

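View pics/top0.png

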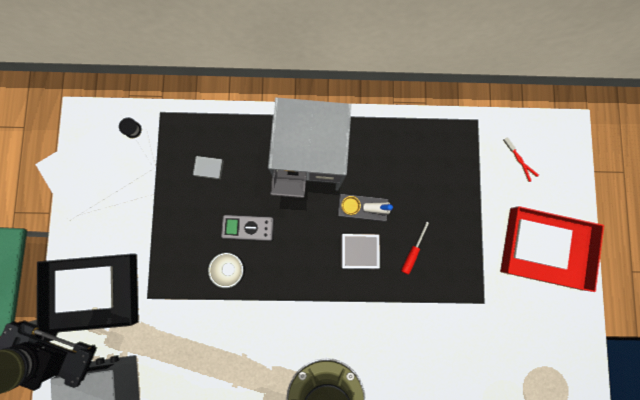

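The top view shows the bank at about (310,150), the tipped bin at (288,187), the stand at (364,207), the case at (361,251) and the meter at (247,228). The bowl is at (226,270), the driver at (415,250) and the partsbox at (207,167). Next I'll enlarge the crops and measure.

```bash
cat >> h.py <<'E'
def cam(i):
    R=cv2.Rodrigues(np.array(i['rvec'],float))[0]; return np.array(i['K'],float),R,np.array(i['tvec'],float).ravel()
def ray(i,px,z):
    K,R,t=cam(i); px=np.atleast_2d(px).astype(float); d=(R.T@np.linalg.inv(K)@np.c_[px,np.ones(len(px))].T).T; c=-R.T@t
    return c+d*((z-c[2])/d[:,2])[:,None]
def proj(i,P):
    K,R,t=cam(i); return cv2.projectPoints(np.atleast_2d(P).astype(float),R,t,K,None)[0].reshape(-1,2)
def tri(i,p,j,q):
    A=[]
    for k,x in((i,p),(j,q)):
        K,R,t=cam(k); M=K@np.c_[R,t]; A+= [x[0]*M[2]-M[0],x[1]*M[2]-M[1]]
    A=np.array(A); X=np.linalg.svd(A)[2][-1]; return X[:3]/X[3]
E
python3 - <<'E'
import cv2
a=cv2.imread('pics/top0.png')[90:310,210:410]; cv2.imwrite('pics/t0c.png',cv2.resize(a,None,fx=2.7,fy=2.7,interpolation=cv2.INTER_CUBIC))
a=cv2.imread('pics/scene0.png')[100:310,210:430]; cv2.imwrite('pics/s0c.png',cv2.resize(a,None,fx=2.8,fy=2.8,interpolation=cv2.INTER_CUBIC))
E
```

```text
(no output)
```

View pics/t0c.png

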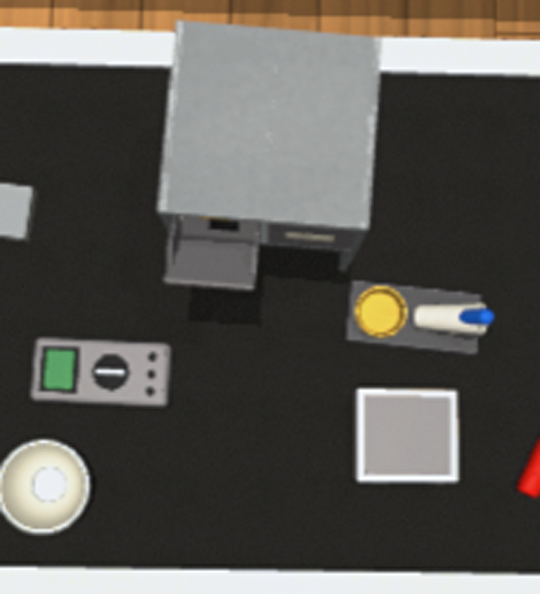

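View pics/s0c.png

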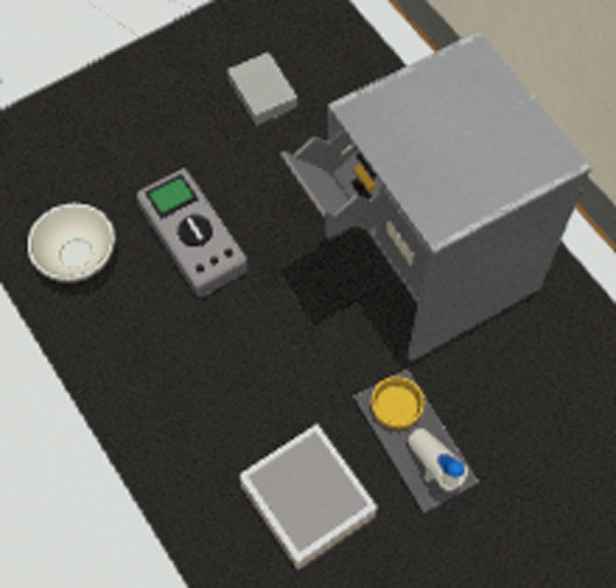

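Run:
```python
from h import *
T=dict(np.load('pics/top0.npz'));S=dict(np.load('pics/scene0.npz'))
t=lambda p:np.array(p)/2.7+[210,90]-0.3
s=lambda p:np.array(p)/2.8+[210,100]-0.3
def show(n,a,b): print(n,tri(T,t(a),S,s(b)).round(1))
show('bank FL',(160,212),(330,105));show('FR',(369,229),(435,250));show('BR',(381,38),(588,172));show('BL',(177,21),(480,35))
show('bintop L',(166,282),(282,153));show('bintop R',(254,290),(330,217))
for n,a,b in(('case FL',(357,389),(318,427)),('FR',(458,390),(376,505)),('NR',(459,481),(298,563)),('NL',(358,482),(241,477))): show(n,a,b)
print('bank top z266',ray(T,t([(160,212),(369,229),(381,38),(177,21)]),266).round(1).tolist())
print('S',ray(S,s([(330,105),(435,250),(588,172),(480,35)]),266).round(1).tolist())
print('bank FR bottom S',ray(S,s([(410,362)]),0).round(1))
for im,nm in((T,'T'),(S,'S')):
    hsv=cv2.cvtColor(im['pixels'],cv2.COLOR_RGB2HSV); x=im['pixels'].min(2)
    m=(x>105).astype(np.uint8); c=np.mean([t(q) if nm=='T' else s(q) for q in ([(357,389),(458,390),(459,481),(358,482)] if nm=='T' else [(318,427),(376,505),(298,563),(241,477)])],0).astype(int)
    n,l,st,ce=cv2.connectedComponentsWithStats(m); k=l[c[1],c[0]]; print(nm,'case comp',st[k])
    cn=cv2.findContours((l==k).astype(np.uint8),0,2)[0][0]; rc=cv2.minAreaRect(cn); print(ray(im,cv2.boxPoints(rc),40).round(1).tolist(), 'ctr',ray(im,[rc[0]],40).round(1))
print('stand',ray(T,t([(352,281),(482,297),(476,354),(347,339)]),5).round(1).tolist())
print('standS',ray(S,s([(405,370),(478,482),(428,511),(356,397)]),5).round(1).tolist())
print('meter',ray(T,t([(36,339),(170,344),(168,405),(32,400)]),45).round(1).tolist())
print('meterS',ray(S,s([(185,169),(245,268)]),45).round(1).tolist())
print('bowl',ray(T,t([(45,486)]),40).round(1))
```

```text
bank FL [630.5 157.5 269.7]
FR [618.4 -29.6 272.3]
BR [799.5 -39.5 258. ]
BL [812.9 149.5 258. ]
bintop L [571.  153.2 241. ]
bintop R [569.   71.3 233.6]
case FL [483.3 -41.3  26.8]
FR [ 482.4 -149.9   48.3]
NR [ 384.1 -152.5   41. ]
NL [383.  -43.3  36. ]
bank top z266 [[631.0, 158.1, 266.0], [619.7, -30.2, 266.0], [798.9, -39.7, 266.0], [810.1, 148.5, 266.0]]
S [[632.3, 159.5, 266.0], [620.9, -27.3, 266.0], [792.2, -41.8, 266.0], [807.6, 145.1, 266.0]]
bank FR bottom S [[617.6 -28.4   0. ]]
T case comp [ 342  234   38   35 1326]
[[482.7, -40.6, 40.0], [484.8, -151.2, 40.0], [384.7, -151.1, 40.0], [382.9, -41.6, 40.0]] ctr [[433.5 -96.1  40. ]]
S case comp [ 296  251   49   52 1373]
[[380.0, -41.0, 40.0], [486.0, -39.4, 40.0], [482.3, -156.4, 40.0], [380.2, -155.2, 40.0]] ctr [[431.5 -99.1  40. ]]
stand [[608.4, -36.3, 5.0], [593.0, -186.6, 5.0], [527.1, -179.4, 5.0], [541.3, -31.3, 5.0]]
standS [[605.7, -34.4, 5.0], [594.4, -182.2, 5.0], [531.2, -177.3, 5.0], [541.7, -29.9, 5.0]]
meter [[531.2, 313.5, 45.0], [528.6, 166.6, 45.0], [461.9, 166.6, 45.0], [464.5, 314.6, 45.0]]
meterS [[528.9, 307.1, 45.0], [517.0, 156.2, 45.0]]
bowl [[372.2 297.2  40. ]]
```

Request:
step_arm:
  plan:
    - [[-0.6, -0.46, 0, 0, 0, 0, 1], [-0.6, -0.46, 0, 0, 0, 0, 1], [-0.6, -0.46, 0, 0, 0, 0, 1], [-0.6, -0.46, 0, 0, 0, 0, 1], [-0.6, -0.46, 0, 0, 0, 0, 1], [-0.6, -0.46, 0, 0, 0, 0, 1], [-0.6, -0.46, 0, 0, 0, 0, 1], [-0.6, -0.46, 0, 0, 0, 0, 1], [-0.6, -0.46, 0, 0, 0, 0, 1], [-0.6, -0.46, 0, 0, 0, 0, 1]]

```text
t: 0.93
tcp_pos: [377.4, 362.7, 247.2]
tcp_rot: [-3.141, -0.0, 2.815]
ft_force: [0.4, -0.0, 1.6]
gripper_width: 28.5
```

```bash
cat >> h.py <<'E'
from scipy.spatial.transform import Rotation as Ro
B0=np.array([624.7,64.0,0]); YB=-0.056
RB=Ro.from_euler('z',YB)
def b2w(p): return B0+RB.apply(p)
def w2b(p): return RB.inv().apply(np.array(p)-B0)
def to(xb,yb,z,tilt=0,yawoff=0,tip=True,name=''):
    """tip centre target in bank frame; tilt deg; prints shift(tool axes, 40mm) and turn(6deg)"""
    s=r.read_state(); Rc=Ro.from_euler('xyz',s['tcp_rot'])
    Rt=RB*Ro.from_euler('z',yawoff,degrees=True)*Ro.from_euler('y',-tilt,degrees=True)*Ro.from_euler('xyz',[np.pi,0,np.pi])
    tgt=b2w([xb,yb,z])-Rt.apply([0,0,25])
    d=Rc.inv().apply(tgt-s['tcp_pos'])/40; w=(Rc.inv()*Rt).as_rotvec(degrees=True)/6
    tipn=s['tcp_pos']+Rc.apply([0,0,25])
    d2=Rt.inv().apply(tgt-s['tcp_pos'])/40
    print(name,'t',round(s['t'],2),'tip_b',w2b(tipn).round(1),'shift',d.round(2),'shift in target axes',d2.round(2),'turn',w.round(2),'F',RB.inv().apply(s['ft_force']).round(1),'w',round(s['gripper_width'],1))
E
python3 -c "
from h import *
to(-90,45,222)"
```

```text
t 0.93 tip_b [-263.7  284.4  222.2] shift [-5.78 -4.61  0.01] shift in target axes [-4.34 -5.99  0.01] turn [-0.   -0.   -2.59] F [0.4 0.  1.6] w 28.5
```

Request:
step_arm:
  plan:
    - [[0, 0, 0, 0, 0, -0.86, 1], [0, 0, 0, 0, 0, -0.86, 1], [0, 0, 0, 0, 0, -0.87, 1], [-0.5, -0.7, 0, 0, 0, 0, 1], [-0.5, -0.7, 0, 0, 0, 0, 1], [-0.5, -0.7, 0, 0, 0, 0, 1], [-0.5, -0.7, 0, 0, 0, 0, 1], [-0.5, -0.7, 0, 0, 0, 0, 1], [-0.5, -0.7, 0, 0, 0, 0, 1], [-0.5, -0.7, 0, 0, 0, 0, 1]]

```text
t: 1.77
tcp_pos: [506.2, 159.2, 247.3]
tcp_rot: [3.142, -0.0, 3.086]
ft_force: [1.2, 0.7, -0.4]
gripper_width: 0.1
```

Request:
step_arm:
  plan:
    - [[-0.2, -0.5, 0, 0, 0, 0, 1], [-0.2, -0.5, 0, 0, 0, 0, 1], [0, -0.1, 0, 0, 0, 0, 1], [0, 0, 0, 0, 0, 0, 1], [0, 0, 0, 0, 0, 0, 1]]

```text
t: 2.18
tcp_pos: [518.8, 117.1, 247.3]
tcp_rot: [3.141, -0.001, 3.087]
ft_force: [-0.1, 0.8, -0.2]
gripper_width: 0.5
```

```bash
python3 -c "
from h import *
to(-90,45,222)
snap('scene','s1')
a=cv2.imread('pics/s1.png')[60:310,190:430]; cv2.imwrite('pics/s1c.png',cv2.resize(a,None,fx=2.4,fy=2.4,interpolation=cv2.INTER_CUBIC))"
```

```text
t 2.18 tip_b [-108.7   47.1  222.3] shift [-0.47 -0.05  0.01] shift in target axes [-0.47 -0.05  0.01] turn [ 0.01 -0.01  0.01] F [-0.2  0.8 -0.2] w 0.5
```

View pics/s1c.png

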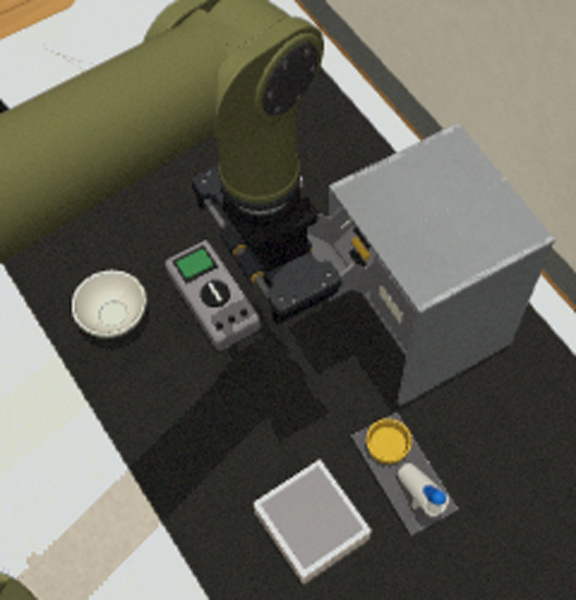

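Request:
step_arm:
  plan:
    - [[-0.15, 0, 0, 0, 0, 0, 1], [-0.15, 0, 0, 0, 0, 0, 1], [-0.15, 0, 0, 0, 0, 0, 1], [-0.15, 0, 0, 0, 0, 0, 1], [-0.15, 0, 0, 0, 0, 0, 1], [-0.1, 0, 0, 0, 0, 0, 1], [-0.1, 0, 0, 0, 0, 0, 1], [-0.1, 0, 0, 0, 0, 0, 1], [-0.1, 0, 0, 0, 0, 0, 1], [-0.1, 0, 0, 0, 0, 0, 1]]

```text
t: 3.07
tcp_pos: [568.0, 113.6, 248.2]
tcp_rot: [3.141, -0.004, 3.086]
ft_force: [-6.6, -0.2, 4.5]
gripper_width: 0.5
```

Request:
step_arm:
  plan:
    - [[-0.1, 0, 0, 0, 0, 0, 1], [-0.1, 0, 0, 0, 0, 0, 1], [-0.1, 0, 0, 0, 0, 0, 1], [-0.1, 0, 0, 0, 0, 0, 1], [-0.1, 0, 0, 0, 0, 0, 1]]

```text
t: 3.48
tcp_pos: [589.5, 112.3, 247.8]
tcp_rot: [3.141, -0.0, 3.086]
ft_force: [-3.0, -1.2, 1.9]
gripper_width: 1.1
```

```bash
python3 -c "
from h import *
to(-18,45,222)"
```

```text
t 3.48 tip_b [-37.9  46.3 222.8] shift [-0.5  -0.03  0.02] shift in target axes [-0.5  -0.03  0.02] turn [ 0.   -0.    0.01] F [-2.9 -1.4  1.9] w 1.1
```

Request:
step_arm:
  plan:
    - [[-0.1, 0, 0, 0, 0, 0, 1], [-0.1, 0, 0, 0, 0, 0, 1], [-0.1, 0, 0, 0, 0, 0, 1], [-0.08, 0, 0, 0, 0, 0, 1], [-0.06, 0, 0, 0, 0, 0, 1], [0, 0, 0, 0, 0, 0, 1]]

```text
t: 3.98
tcp_pos: [607.4, 110.9, 247.3]
tcp_rot: [-3.141, 0.0, 3.086]
ft_force: [-0.2, 0.1, -0.0]
gripper_width: 0.6
```

```bash
python3 -c "
from h import *
to(-18,45,222)"
```

```text
t 3.98 tip_b [-19.9  45.8 222.3] shift [-0.05 -0.02  0.01] shift in target axes [-0.05 -0.02  0.01] turn [-0.  0.  0.] F [-0.2  0.1 -0. ] w 0.6
```

Request:
step_arm:
  plan:
    - [[0.3, 0, 0, 0, 0, 0, 1], [0.5, 0, 0, 0, 0, 0, 1], [0.7, 0, 0, 0, 0, 0, 1], [0.7, 0, 0, 0, 0, 0, 1], [0.7, 0, 0, 0, 0, 0, 1], [0.7, 0, 0, 0, 0, 0, 1]]

```text
t: 4.48
tcp_pos: [461.8, 119.1, 247.5]
tcp_rot: [3.142, 0.0, 3.086]
ft_force: [-0.3, 0.4, 0.9]
gripper_width: 0.4
```

```bash
python3 -c "
from h import *
s=r.read_state();print(s['joint_pos'].round(2))
T=dict(np.load('pics/top0.npz'))
t=lambda p:np.array(p)/2.7+[210,90]-0.3
print('handle',ray(T,t([(478,316),(494,318)]),100).round(0))
c=T['pixels'].astype(int); m=((c[:,:,0]-c[:,:,1]>70)&(c[:,:,0]>120)).astype(np.uint8); n,l,st,ce=cv2.connectedComponentsWithStats(m)
for k in range(1,n):
  if st[k][4]>30: print(st[k], ray(T,[st[k][:2],st[k][:2]+st[k][2:4]],15).round(0).tolist())
to(-181,-215,222,0,90);to(-181,-215,222,0,-90)
snap('scene','s2');snap('top','t2')
a=cv2.imread('pics/s2.png')[60:310,190:430]; cv2.imwrite('pics/s2c.png',cv2.resize(a,None,fx=2.4,fy=2.4,interpolation=cv2.INTER_CUBIC))"
```

```text
[-0.66 -0.06  0.34  1.88  0.02  1.32  1.19]
handle [[ 561. -162.  100.]
 [ 559. -179.  100.]]
[513 149  26  33 171] [[762.0, -581.0, 15.0], [658.0, -659.0, 15.0]]
[ 508  206   97   86 3141] [[580.0, -558.0, 15.0], [323.0, -844.0, 15.0]]
[402 246  18  28 234] [[451.0, -226.0, 15.0], [368.0, -280.0, 15.0]]
 t 4.48 tip_b [-165.8   45.9  222.5] shift [ 0.38 -6.52  0.01] shift in target axes [6.52 0.38 0.01] turn [ -0.   0. -15.] F [-0.4  0.3  0.9] w 0.4
 t 4.48 tip_b [-165.8   45.9  222.5] shift [ 0.38 -6.52  0.01] shift in target axes [-6.52 -0.38  0.01] turn [ 0.  0. 15.] F [-0.4  0.3  0.9] w 0.4
```

View pics/s2c.png

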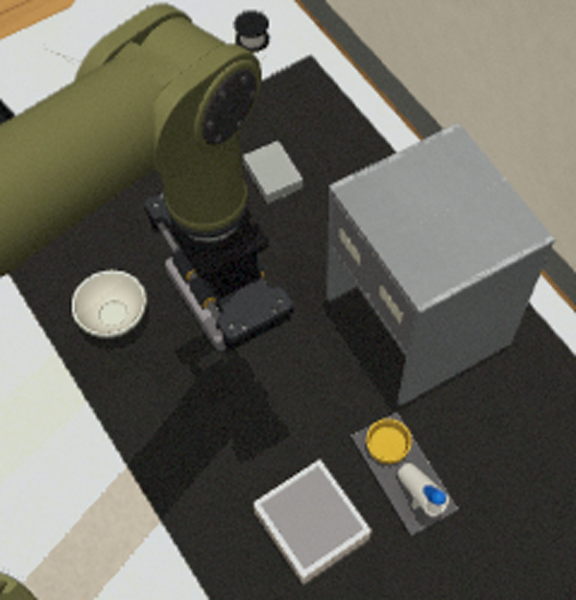

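View pics/t2.png

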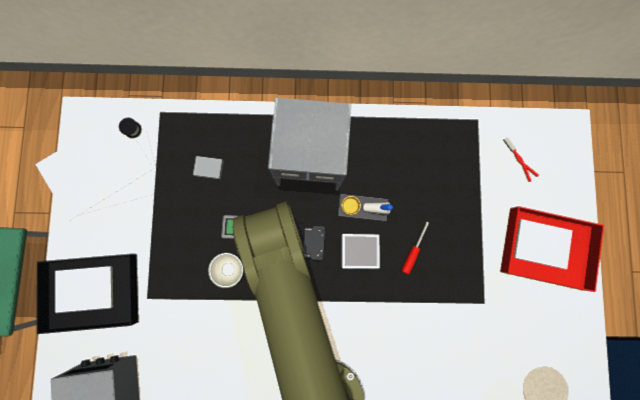

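Request:
step_arm:
  plan:
    - [[0.04, -0.74, 0, 0, 0, 0, 0.3], [0.04, -0.74, 0, 0, 0, 0, 0.3], [0.04, -0.74, 0, 0, 0, 0, 0.3], [0.04, -0.74, 0, 0, 0, 0, 0.3], [0.04, -0.74, 0, 0, 0, 0, 0.3], [0.04, -0.74, 0, 0, 0, 0, 0.3], [0.04, -0.74, 0, 0, 0, 0, 0.3], [0.04, -0.74, 0, 0, 0, 0, 0.3], [0.04, -0.74, 0, 0, 0, 0, 0.3], [0.04, -0.74, 0, 0, 0, 0, 0.3]]

```text
t: 5.42
tcp_pos: [430.8, -177.6, 248.0]
tcp_rot: [-3.141, 0.001, 3.085]
ft_force: [0.5, -1.6, -0.7]
gripper_width: 57.9
```

Request:
step_arm:
  plan:
    - [[0, 0, 0, 0, 0, -1, 0.3], [0, 0, 0, 0, 0, -1, 0.3], [0, 0, 0, 0, 0, -1, 0.3], [0, 0, 0, 0, 0, -1, 0.3], [0, 0, 0, 0, 0, -1, 0.3], [0, 0, 0, 0, 0, -1, 0.3], [0, 0, 0, 0, 0, -1, 0.3], [0, 0, 0, 0, 0, -1, 0.3], [0, 0, 0, 0, 0, -1, 0.3], [0, 0, 0, 0, 0, -1, 0.3]]

```text
t: 6.25
tcp_pos: [429.8, -177.4, 251.8]
tcp_rot: [-3.133, -0.003, -2.217]
ft_force: [-0.5, 0.1, 0.9]
gripper_width: 61.0
```

Request:
step_arm:
  plan:
    - [[0, 0, 0, 0, 0, -1, 0.3], [0, 0, 0, 0, 0, -1, 0.3], [0, 0, 0, 0, 0, -1, 0.3], [0, 0, 0, 0, 0, -1, 0.3], [0, 0, 0, 0, 0, -1, 0.3], [0, 0, 0, 0, 0, 0, 0.3], [0, 0, 0, 0, 0, 0, 0.3]]

```text
t: 6.83
tcp_pos: [458.6, -94.8, 241.5]
tcp_rot: [-3.129, -0.105, -1.827]
ft_force: [0.2, 0.3, -0.9]
gripper_width: 61.3
```

```bash
python3 -c "
from h import *
to(-185,-252,25,0,90);print(r.read_state()['joint_pos'].round(2))"
```

```text
t 6.83 tip_b [-157.1 -170.5  216.7] shift [1.69 0.33 4.99] shift in target axes [2.1  0.7  4.79] turn [-0.02 -1.01 -1.9 ] F [ 0.2  0.3 -0.9] w 61.3
[-1.23 -0.3   1.14  1.92  0.38  1.39  2.69]
```

Request:
step_arm:
  plan:
    - [[0, 0, 0, 0, 0, 1, 0.3], [0, 0, 0, 0, 0, 1, 0.3], [0, 0, 0, 0, 0, 1, 0.3], [0, 0, 0, 0, 0, 1, 0.3], [0, 0, 0, 0, 0, 1, 0.3], [0, 0, 0, 0, 0, 1, 0.3], [0, 0, 0, 0, 0, 1, 0.3], [0, 0, 0, 0, 0, 1, 0.3], [0, 0, 0, 0, 0, 1, 0.3], [0, 0, 0, 0, 0, 1, 0.3]]

```text
t: 7.67
tcp_pos: [458.1, -99.0, 241.8]
tcp_rot: [-3.045, -0.041, -2.889]
ft_force: [0.3, -0.5, -0.2]
gripper_width: 61.3
```

```bash
python3 -c "
from h import *
to(-185,-252,222,0,-90);print(r.read_state()['joint_pos'].round(2))"
```

```text
t 7.67 tip_b [-157.5 -174.6  216.9] shift [ 1.27 -1.69  0.09] shift in target axes [-2.   -0.69 -0.13] turn [-1.    0.6  17.94] F [ 0.3 -0.5 -0.2] w 61.3
[-1.01 -0.19  0.99  1.92  0.27  1.35  1.74]
```

Request:
step_arm:
  plan:
    - [[0, 0, 0, -0.056, 0.033, 1, 0.3], [0, 0, 0, -0.056, 0.033, 1, 0.3], [0, 0, 0, -0.056, 0.033, 1, 0.3], [0, 0, 0, -0.056, 0.033, 1, 0.3], [0, 0, 0, -0.056, 0.033, 1, 0.3], [0, 0, 0, -0.056, 0.033, 1, 0.3], [0, 0, 0, -0.056, 0.033, 1, 0.3], [0, 0, 0, -0.056, 0.033, 1, 0.3], [0, 0, 0, -0.056, 0.033, 1, 0.3]]

```text
t: 8.42
tcp_pos: [458.1, -99.0, 241.8]
tcp_rot: [-3.083, 0.005, 2.452]
ft_force: [-0.7, -0.2, -0.1]
gripper_width: 61.1
```

Request:
step_arm:
  plan:
    - [[0, 0, 0, -0.056, 0.033, 1, 0.3], [0, 0, 0, -0.056, 0.033, 1, 0.3], [0, 0, 0, -0.056, 0.033, 1, 0.3], [0, 0, 0, -0.056, 0.033, 1, 0.3], [0, 0, 0, -0.056, 0.033, 1, 0.3], [0, 0, 0, -0.056, 0.033, 1, 0.3], [0, 0, 0, -0.056, 0.033, 1, 0.3], [0, 0, 0, -0.056, 0.033, 1, 0.3], [0, 0, 0, -0.056, 0.033, 0.94, 0.3]]

```text
t: 9.17
tcp_pos: [458.1, -99.0, 241.8]
tcp_rot: [3.141, -0.0, 1.515]
ft_force: [-0.2, 0.8, 0.3]
gripper_width: 60.7
```

```bash
python3 -c "
from h import *
to(-185,-252,222,0,-90);print(r.read_state()['joint_pos'].round(2))"
```

```text
t 9.17 tip_b [-157.2 -172.1  216.8] shift [-2.   -0.69 -0.13] shift in target axes [-2.   -0.69 -0.13] turn [ 0.01 -0.    0.  ] F [-0.2  0.8  0.3] w 60.7
[-0.77 -0.15  0.86  1.92  0.11  1.32  0.  ]
```

Request:
step_arm:
  plan:
    - [[-0.5, -0.18, 0, 0, 0, 0, 0.3], [-0.5, -0.17, 0, 0, 0, 0, 0.3], [-0.5, -0.17, 0, 0, 0, 0, 0.3], [-0.5, -0.17, 0, 0, 0, 0, 0.3], [0, 0, 0, 0, 0, 0, 0.3]]

```text
t: 9.58
tcp_pos: [424.8, -181.9, 241.9]
tcp_rot: [3.141, 0.001, 1.514]
ft_force: [-0.7, -0.4, 0.7]
gripper_width: 61.3
```

Request:
step_arm:
  plan:
    - [[0, 0, 0.5, 0, 0, 0, 0.3], [0, 0, 0.5, 0, 0, 0, 0.3], [0, 0, 0.5, 0, 0, 0, 0.3], [0, 0, 0.5, 0, 0, 0, 0.3], [0, 0, 0.5, 0, 0, 0, 0.3], [0, 0, 0.5, 0, 0, 0, 0.3], [0, 0, 0.4, 0, 0, 0, 0.3], [0, 0, 0.3, 0, 0, 0, 0.3], [0, 0, 0.2, 0, 0, 0, 0.3], [0, 0, 0, 0, 0, 0, 0.3]]

```text
t: 10.42
tcp_pos: [425.4, -176.5, 84.1]
tcp_rot: [-3.139, 0.001, 1.522]
ft_force: [-0.7, -0.0, 0.7]
gripper_width: 60.8
```

```bash
python3 -c "
from h import *
to(-185,-252,20,0,-90);print(r.read_state()['joint_pos'].round(2))
snap('scene','s3')
a=cv2.imread('pics/s3.png')[100:350,190:430]; cv2.imwrite('pics/s3c.png',cv2.resize(a,None,fx=2.4,fy=2.4,interpolation=cv2.INTER_CUBIC))"
```

```text
t 10.42 tip_b [-185.6 -251.3   59.1] shift [-0.02  0.02  0.98] shift in target axes [-0.02  0.01  0.98] turn [-0.03  0.01  0.07] F [-0.7 -0.1  0.7] w 60.8
[-0.69  0.11  1.08  2.12 -0.11  0.98  0.4 ]
```

View pics/s3c.png

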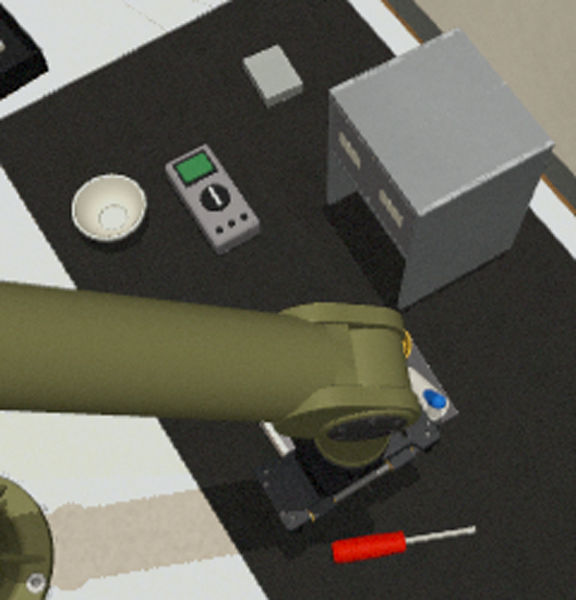

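Request:
step_arm:
  plan:
    - [[0, 0, 0.3, 0, 0, 0.04, 0.3], [0, 0, 0.3, 0, 0, 0.03, 0.3], [0, 0, 0.3, 0, 0, 0, 0.3], [0, 0, 0.2, 0, 0, 0, 0.3], [0, 0, 0, 0, 0, 0, 0.3]]

```text
t: 10.88
tcp_pos: [426.1, -175.6, 40.8]
tcp_rot: [-3.14, 0.0, 1.517]
ft_force: [-0.2, 1.1, 0.6]
gripper_width: 61.0
```

```bash
python3 -c "
from h import *
to(-185,-65,15,0,-90);print(r.read_state()['joint_pos'].round(2))"
```

```text
t 10.88 tip_b [-184.9 -250.4   15.8] shift [4.63 0.01 0.02] shift in target axes [ 4.63 -0.    0.02] turn [-0.02  0.    0.02] F [-0.3  1.1  0.6] w 61.0
[-0.62  0.23  1.04  2.15 -0.25  0.89  0.51]
```

Request:
step_arm:
  plan:
    - [[0.1, 0, 0, 0, 0, 0, 0.3], [0.15, 0, 0, 0, 0, 0, 0.3], [0.1, 0, 0, 0, 0, 0, 0.3], [0.1, 0, 0, 0, 0, 0, 0.3], [0.1, 0, 0, 0, 0, 0, 0.3], [0.15, 0, 0, 0, 0, 0, 0.3], [0.15, 0, 0, 0, 0, 0, 0.3], [0.15, 0, 0, 0, 0, 0, 0.3], [0.15, 0, 0, 0, 0, 0, 0.3], [0.15, 0, 0, 0, 0, 0, 0.3]]

```text
t: 11.72
tcp_pos: [429.6, -122.8, 41.4]
tcp_rot: [3.142, -0.0, 1.518]
ft_force: [0.3, -2.1, 2.6]
gripper_width: 60.7
```

```bash
python3 -c "
from h import *
to(-185,-65,15,0,-90);print(r.read_state()['joint_pos'].round(2))"
```

```text
t 11.72 tip_b [-184.3 -197.4   16.4] shift [ 3.31 -0.01  0.04] shift in target axes [ 3.31 -0.02  0.04] turn [ 0.   -0.    0.03] F [ 0.4 -2.   2.6] w 60.7
[-0.75  0.17  1.04  2.18 -0.19  0.88  0.35]
```

Request:
step_arm:
  plan:
    - [[0.15, 0, 0, 0, 0, 0, 0.3], [0.15, 0, 0, 0, 0, 0, 0.3], [0.15, 0, 0, 0, 0, 0, 0.3], [0.15, 0, 0, 0, 0, 0, 0.3], [0.15, 0, 0, 0, 0, 0, 0.3], [0.15, 0, 0, 0, 0, 0, 0.3], [0.15, 0, 0, 0, 0, 0, 0.3], [0.15, 0, 0, 0, 0, 0, 0.3], [0.15, 0, 0, 0, 0, 0, 0.3], [0.15, 0, 0, 0, 0, 0, 0.3]]

```text
t: 12.55
tcp_pos: [432.5, -62.9, 41.3]
tcp_rot: [-3.141, -0.0, 1.518]
ft_force: [-0.1, -3.2, 2.2]
gripper_width: 60.9
```

Request:
step_arm:
  plan:
    - [[0.15, 0, 0, 0, 0, 0, 0.3], [0.15, 0, 0, 0, 0, 0, 0.3], [0.15, 0, 0, 0, 0, 0, 0.3], [0.15, 0, 0, 0, 0, 0, 0.3], [0.15, 0, 0, 0, 0, 0, 0.3], [0.15, 0, 0, 0, 0, 0, 0.3], [0.1, 0, 0, 0, 0, 0, 0.3], [0.05, 0, 0, 0, 0, 0, 0.3], [0, 0, 0, 0, 0, 0, 0.3]]

```text
t: 13.3
tcp_pos: [434.7, -20.6, 41.2]
tcp_rot: [-3.141, -0.001, 1.519]
ft_force: [0.3, 0.3, -0.9]
gripper_width: 60.7
```

```bash
python3 -c "
from h import *
to(-185,-65,15,0,-90);print(r.read_state()['joint_pos'].round(2))
snap('scene','s4');snap('top','t4')
a=cv2.imread('pics/s4.png')[100:350,190:430]; b=cv2.imread('pics/t4.png')[120:310,210:410];f=lambda a,k:cv2.resize(a,None,fx=k,fy=k,interpolation=cv2.INTER_CUBIC);cv2.imwrite('pics/s4c.png',f(a,2.4));cv2.imwrite('pics/t4c.png',f(b,2.7))"
```

```text
t 13.3 tip_b [-185.   -95.1   16.2] shift [0.75 0.   0.03] shift in target axes [ 0.75 -0.    0.03] turn [-0.01 -0.01  0.04] F [ 0.3  0.3 -0.9] w 60.7
[-0.95  0.12  0.98  2.21 -0.13  0.87  0.07]
```

View pics/s4c.png

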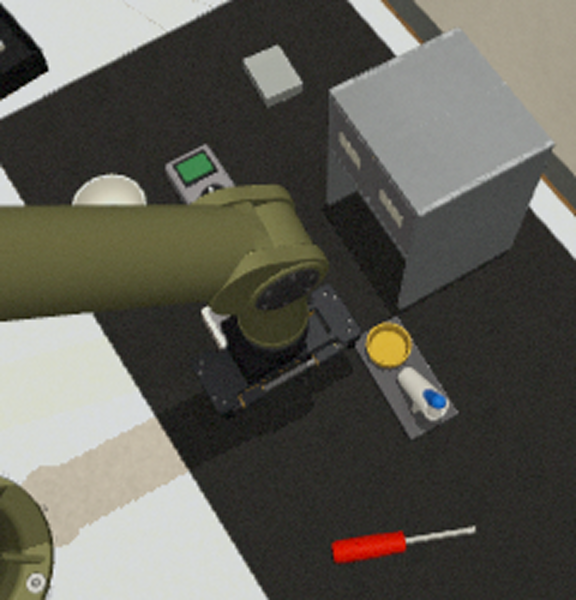

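View pics/t4c.png

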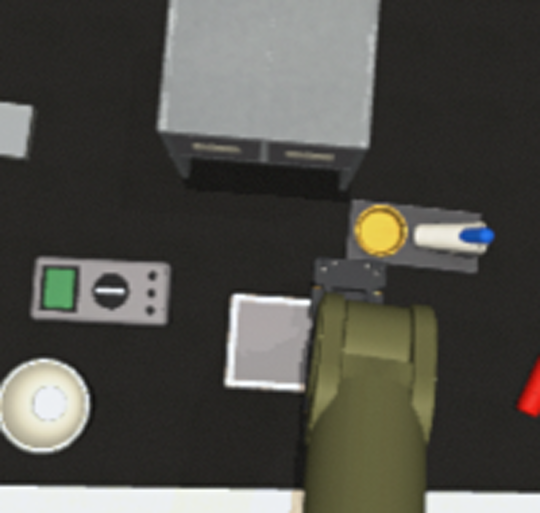

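Request:
step_arm:
  plan:
    - [[0.1, 0, 0, 0, 0, 0, 0.3], [0.1, 0, 0, 0, 0, 0, 0.3], [0.1, 0, 0, 0, 0, 0, 0.3], [0.1, 0, 0, 0, 0, 0, 0.3], [0.1, 0, 0, 0, 0, 0, 0.3], [0.1, 0, 0, 0, 0, 0, 0.3], [0.1, 0, 0, 0, 0, 0, 0.3], [0.05, 0, 0, 0, 0, 0, 0.3], [0, 0, 0, 0, 0, 0, 0.3], [0, 0, 0, 0, 0, 0, 0.3]]

```text
t: 14.23
tcp_pos: [436.6, 8.8, 41.4]
tcp_rot: [3.142, -0.0, 1.518]
ft_force: [-0.7, 0.2, -0.4]
gripper_width: 61.1
```

```bash
python3 -c "
from h import *
to(-185,-65,15,0,-90)"
```

```text
t 14.23 tip_b [-184.7  -65.7   16.4] shift [ 0.02 -0.01  0.04] shift in target axes [ 0.02 -0.01  0.04] turn [ 0.   -0.    0.03] F [-0.7  0.2 -0.4] w 61.1
```

Request:
step_arm:
  plan:
    - [[-0.2, 0, 0, 0, 0, 0, 0.3], [-0.3, 0, 0, 0, 0, 0, 0.3], [-0.3, 0, -0.2, 0, 0, 0, 0.3], [0, 0, -0.6, 0, 0, 0, 0.3], [0, 0, -0.8, 0, 0, 0, 0.3], [0, 0, -0.8, 0, 0, 0, 0.3], [0, 0, -0.8, 0, 0, 0, 0.3], [0, -0.4, -0.3, 0, 0, 0, 0.3], [0, -0.4, 0, 0, 0, 0, 0.3]]

```text
t: 14.98
tcp_pos: [405.1, -22.4, 185.1]
tcp_rot: [3.135, -0.003, 1.517]
ft_force: [0.3, 0.5, -0.6]
gripper_width: 61.4
```

Request:
step_arm:
  plan:
    - [[0, 0, 0, 0, 0, -1, 0.3], [0, 0, 0, 0, 0, -1, 0.3], [0, 0, 0, 0, 0, -1, 0.3], [0, 0, 0, 0, 0, -1, 0.3], [0, 0, 0, 0, 0, -1, 0.3], [0, 0, 0, 0, 0, -1, 0.3], [0, 0, 0, 0, 0, -1, 0.3], [0, 0, 0, 0, 0, -1, 0.3], [0, 0, 0, 0, 0, -1, 0.3], [0, 0, 0, 0, 0, -1, 0.3]]

```text
t: 15.82
tcp_pos: [402.7, -22.7, 181.2]
tcp_rot: [3.141, -0.001, 2.569]
ft_force: [1.0, -0.5, -0.8]
gripper_width: 60.6
```

```bash
python3 -c "
from h import *
to(-265,0,120,0,0);print(r.read_state()['joint_pos'].round(2))
snap('top','t5')"
```

```text
t 15.82 tip_b [-216.9  -99.   156.2] shift [2.27 1.56 0.91] shift in target axes [1.2  2.47 0.91] turn [ 0.   -0.01 -4.93] F [ 1.  -0.4 -0.8] w 60.6
[-0.91 -0.29  0.79  2.13  0.22  1.23  0.78]
```

View pics/t5.png

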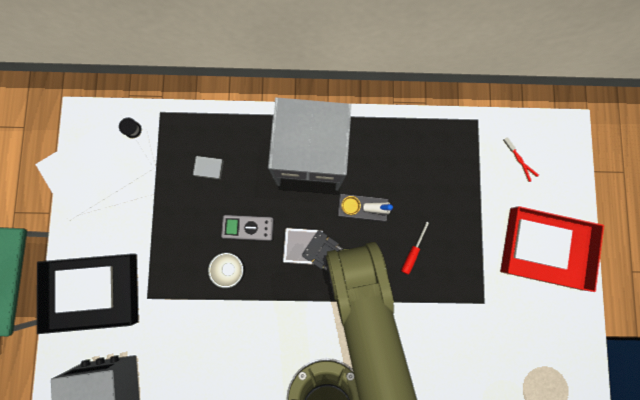

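Request:
step_arm:
  plan:
    - [[0, 0, 0, 0, 0, -1, 0.3], [0, 0, 0, 0, 0, -1, 0.3], [0, 0, 0, 0, 0, -1, 0.3], [0, 0, 0, 0, 0, -1, 0.3], [0, 0, 0, 0, 0, -0.93, 0.3], [0, -0.5, 0.2, 0, 0, 0, 0.3], [0, -0.4, 0.4, 0, 0, 0, 0.3], [0, 0, 0.6, 0, 0, 0, 0.3], [0, 0, 0.6, 0, 0, 0, 0.3], [0, 0, 0.6, 0, 0, 0, 0.3]]

```text
t: 16.7
tcp_pos: [400.7, -58.6, 84.7]
tcp_rot: [3.14, 0.001, 3.077]
ft_force: [0.0, 0.1, -0.4]
gripper_width: 60.9
```

```bash
python3 -c "
from h import *
to(-262,-130,15,0,0);print(r.read_state()['joint_pos'].round(2))"
```

```text
t 16.7 tip_b [-216.7 -134.9   59.7] shift [1.13 0.11 1.12] shift in target axes [1.13 0.12 1.12] turn [ 0.02  0.01 -0.08] F [ 0.   0.1 -0.4] w 60.9
[-0.92 -0.14  0.98  2.24  0.14  0.98  1.48]
```

Request:
step_arm:
  plan:
    - [[0, 0, 0.4, 0, 0, -0.08, 0.3], [0, 0, 0.4, 0, 0, 0, 0.3], [0, 0, 0.2, 0, 0, 0, 0.3], [0.3, 0, 0.1, 0, 0, 0, 0.3], [0.3, 0, 0, 0, 0, 0, 0.3], [0.3, 0, 0, 0, 0, 0, 0.3], [0.25, 0, 0, 0, 0, 0, 0.3], [0, 0, 0, 0, 0, 0, 0.3]]

```text
t: 17.37
tcp_pos: [352.6, -55.3, 40.8]
tcp_rot: [3.139, -0.002, 3.087]
ft_force: [0.2, -0.3, -0.0]
gripper_width: 61.0
```

```bash
python3 -c "
from h import *
to(-262,0,15,0,0);print(r.read_state()['joint_pos'].round(2))"
```

```text
t 17.37 tip_b [-265.1 -134.3   15.8] shift [-0.08  3.36  0.03] shift in target axes [-0.08  3.36  0.02] turn [ 0.02 -0.02  0.01] F [ 0.2 -0.3 -0. ] w 61.0
[-0.91 -0.2   0.96  2.37  0.21  0.89  1.43]
```

Request:
step_arm:
  plan:
    - [[0, 0.4, 0, 0, 0, 0, 0.3], [0, 0.5, 0, 0, 0, 0, 0.3], [0, 0.5, 0, 0, 0, 0, 0.3], [0, 0.5, 0, 0, 0, 0, 0.3], [0, 0.5, 0, 0, 0, 0, 0.3], [0, 0.5, 0, 0, 0, 0, 0.3], [0, 0.45, 0, 0, 0, 0, 0.3], [0, 0, 0, 0, 0, 0, 0.3], [0, 0, 0, 0, 0, 0, 0.3]]

```text
t: 18.12
tcp_pos: [362.3, 78.5, 41.4]
tcp_rot: [-3.141, 0.0, 3.09]
ft_force: [-0.2, -0.0, -0.1]
gripper_width: 61.0
```

```bash
python3 -c "
from h import *
to(-262,0,15,0,0);print(r.read_state()['joint_pos'].round(2))
snap('scene','s6');snap('top','t6')
a=cv2.imread('pics/s6.png')[100:350,190:430]; b=cv2.imread('pics/t6.png')[120:310,210:410];f=lambda a,k:cv2.resize(a,None,fx=k,fy=k,interpolation=cv2.INTER_CUBIC);cv2.imwrite('pics/s6c.png',f(a,2.4));cv2.imwrite('pics/t6c.png',f(b,2.7))"
```

```text
t 18.12 tip_b [-2.628e+02 -2.000e-01  1.640e+01] shift [-0.02  0.    0.04] shift in target axes [-0.02  0.    0.04] turn [-0.01  0.    0.04] F [-0.2 -0.  -0.1] w 61.0
[-1.07 -0.1   0.77  2.34  0.09  0.87  1.16]
```

View pics/s6c.png

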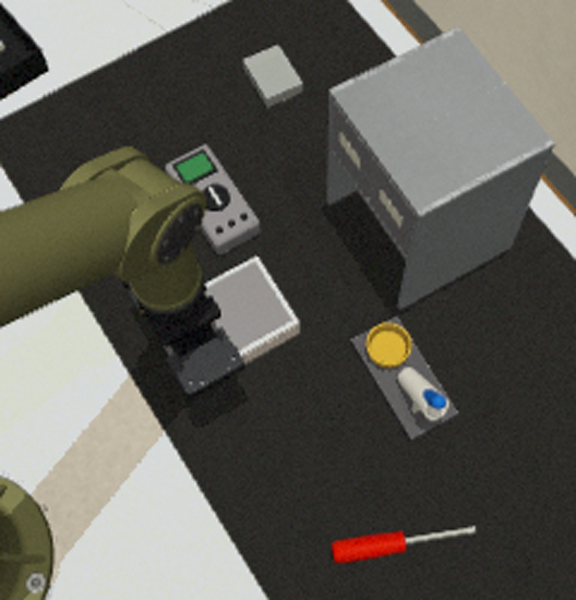

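View pics/t6c.png

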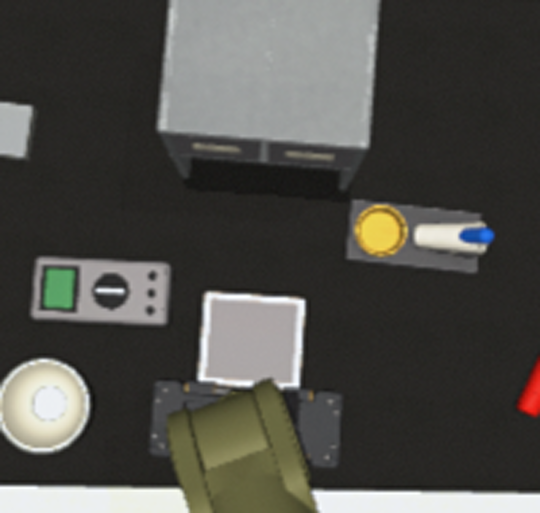

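```bash
python3 -c "
from h import *
T=dict(np.load('pics/t6.npz'));S=dict(np.load('pics/s6.npz'))
t=lambda p:np.array(p)/2.7+[210,120]-0.3
s=lambda p:np.array(p)/2.4+[190,100]-0.3
print('T case',w2b(ray(T,t([(204,291),(305,297),(300,388)]),40)).round(1).tolist())
print('S case',w2b(ray(S,s([(258,258),(299,322)]),40)).round(1).tolist())
print('mouth outer bottoms T',w2b(ray(T,t([(184,181),(346,190)]),0)).round(1).tolist())
print('S',w2b(ray(S,s([(401,308),(328,205)]),0)).round(1).tolist())
print('top front',w2b(ray(T,t([(160,131),(370,148)]),266)).round(1).tolist())
print('meter',w2b(ray(T,t([(170,263),(168,324)]),45)).round(1).tolist(),'stand',w2b(ray(T,t([(352,200),(347,259)]),5)).round(1).tolist())
"
```

```text
T case [[-129.3, 57.6, 40.0], [-127.5, -54.0, 40.0], [-226.8, -55.7, 40.0]]
S case [[-132.1, 52.2, 40.0], [-131.4, -52.6, 40.0]]
mouth outer bottoms T [[-2.8, 93.9, 0.0], [1.2, -93.7, 0.0]]
S [[1.7, -91.0, 0.0], [-1.0, 90.8, 0.0]]
top front [[1.0, 94.3, 266.0], [0.3, -95.3, 266.0]]
meter [[-101.7, 97.1, 45.0], [-168.3, 93.3, 45.0]] stand [[-10.6, -101.1, 5.0], [-79.0, -99.9, 5.0]]
```

Request:
step_arm:
  plan:
    - [[-0.15, 0, 0, 0, 0, 0, 0.3], [-0.15, 0, 0, 0, 0, 0, 0.3], [-0.1, 0, 0, 0, 0, 0, 0.3], [-0.1, 0, 0, 0, 0, 0, 0.3], [-0.1, 0, 0, 0, 0, 0, 0.3], [-0.15, 0, 0, 0, 0, 0, 0.3], [-0.15, 0, 0, 0, 0, 0, 0.3], [-0.15, 0, 0, 0, 0, 0, 0.3], [-0.15, 0, 0, 0, 0, 0, 0.3], [-0.15, 0, 0, 0, 0, 0, 0.3]]

```text
t: 19.05
tcp_pos: [416.3, 75.6, 41.3]
tcp_rot: [-3.141, -0.0, 3.09]
ft_force: [-0.2, 0.1, -1.5]
gripper_width: 60.7
```

```bash
python3 -c "
from h import *
to(-50,0,15,0,0)
T=dict(np.load('pics/t6.npz'));S=dict(np.load('pics/s6.npz'))
t=lambda p:np.array(p)/2.7+[210,120]-0.3
s=lambda p:np.array(p)/2.4+[190,100]-0.3
print(tri(T,t((381,230)),S,s((389,343))))
"
```

```text
t 19.05 tip_b [-2.087e+02 -1.000e-01  1.630e+01] shift [-3.97 -0.01  0.03] shift in target axes [-3.97  0.    0.03] turn [-0.   -0.    0.04] F [-0.3  0.1 -1.5] w 60.7
[570.55828712 -66.62549376  34.04839462]
```

Request:
step_arm:
  plan:
    - [[-0.15, 0, 0, 0, 0, 0.04, 0.3], [-0.15, 0, 0, 0, 0, 0, 0.3], [-0.15, 0, 0, 0, 0, 0, 0.3], [-0.15, 0, 0, 0, 0, 0, 0.3], [-0.15, 0, 0, 0, 0, 0, 0.3], [-0.15, 0, 0, 0, 0, 0, 0.3], [-0.15, 0, 0, 0, 0, 0, 0.3], [-0.15, 0, 0, 0, 0, 0, 0.3], [-0.15, 0, 0, 0, 0, 0, 0.3], [-0.15, 0, 0, 0, 0, 0, 0.3]]

```text
t: 19.88
tcp_pos: [476.1, 72.2, 41.3]
tcp_rot: [3.141, -0.0, 3.085]
ft_force: [-0.2, -0.4, -0.8]
gripper_width: 60.7
```

Request:
step_arm:
  plan:
    - [[-0.15, 0, 0, 0, 0, 0, 0.3], [-0.15, 0, 0, 0, 0, 0, 0.3], [-0.15, 0, 0, 0, 0, 0, 0.3], [-0.15, 0, 0, 0, 0, 0, 0.3], [-0.15, 0, 0, 0, 0, 0, 0.3], [-0.1, 0, 0, 0, 0, 0, 0.3], [-0.05, 0, 0, 0, 0, 0, 0.3], [0, 0, 0, 0, 0, 0, 0.3]]

```text
t: 20.55
tcp_pos: [512.1, 70.2, 41.4]
tcp_rot: [-3.141, 0.001, 3.085]
ft_force: [0.0, -0.5, -0.3]
gripper_width: 60.9
```

```bash
python3 -c "
from h import *
to(-50,0,15,0,0)
snap('scene','s7');snap('top','t7')
a=cv2.imread('pics/s7.png')[100:350,190:430]; b=cv2.imread('pics/t7.png')[120:310,210:410];f=lambda a,k:cv2.resize(a,None,fx=k,fy=k,interpolation=cv2.INTER_CUBIC);cv2.imwrite('pics/s7c.png',f(a,2.4));cv2.imwrite('pics/t7c.png',f(b,2.7))"
```

```text
t 20.55 tip_b [-112.7   -0.2   16.4] shift [-1.57  0.    0.04] shift in target axes [-1.57  0.    0.04] turn [-0.    0.01 -0.  ] F [ 0.  -0.5 -0.3] w 60.9
```

View pics/s7c.png

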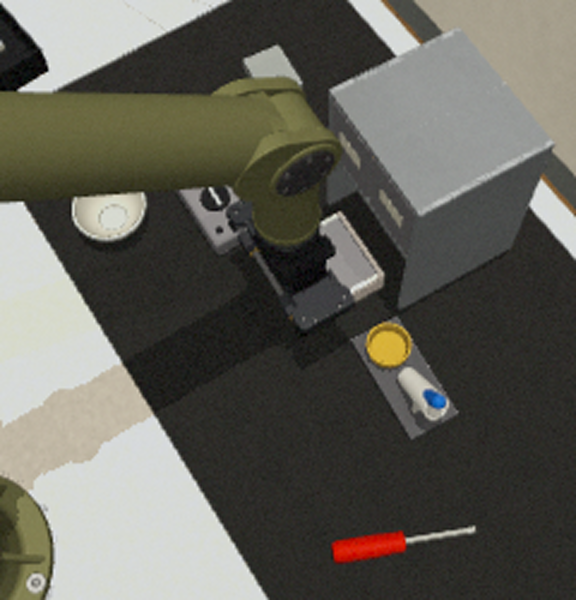

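View pics/t7c.png

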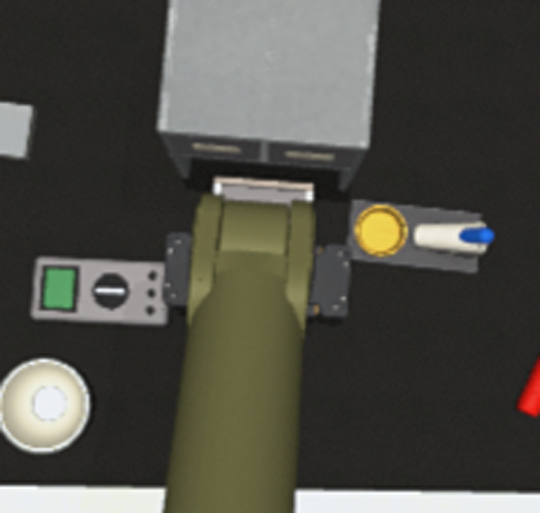

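```bash
python3 -c "
from h import *
T=dict(np.load('pics/t7.npz'));S=dict(np.load('pics/s7.npz'))
t=lambda p:np.array(p)/2.7+[210,120]-0.3
s=lambda p:np.array(p)/2.4+[190,100]-0.3
print('T case',w2b(ray(T,t([(215,179),(314,186)]),40)).round(1).tolist())
print('S case',w2b(ray(S,s([(340,213),(383,273)]),40)).round(1).tolist())
"
```

```text
T case [[-3.9, 55.9, 40.0], [-3.2, -55.0, 40.0]]
S case [[-5.1, 53.9, 40.0], [-3.3, -50.0, 40.0]]
```

Request:
step_arm:
  plan:
    - [[0.2, 0, 0, 0, 0, 0, 0.3], [0.3, 0, 0, 0, 0, 0, 0.3], [0, 0, 0, 0, -0.7, 0, 0.3], [0, 0, 0, 0, -0.7, 0, 0.3], [0, 0, 0, 0, -0.7, 0, 0.3], [0, 0, 0, 0, -0.7, 0, 0.3], [0, 0, 0, 0, -0.7, 0, 0.3], [0, 0, 0, 0, -0.7, 0, 0.3], [0, 0, 0, 0, 0, 0, 0.3], [0, 0, 0, 0, 0, 0, 0.3]]

```text
t: 21.48
tcp_pos: [490.0, 71.4, 40.8]
tcp_rot: [3.142, 0.427, 3.086]
ft_force: [0.4, -0.5, 0.8]
gripper_width: 60.8
```

```bash
python3 -c "
from h import *
to(-119,0,13,25,0);print(r.read_state()['joint_pos'].round(2))"
```

```text
t 21.48 tip_b [-1.245e+02 -1.000e-01  1.800e+01] shift [-0.07  0.    0.17] shift in target axes [-0.07  0.    0.17] turn [ 0.   -0.09  0.  ] F [ 0.5 -0.5  0.8] w 60.8
[-1.14 -0.06  0.85  2.4   0.47  0.42  0.83]
```

Request:
step_arm:
  plan:
    - [[0.04, 0, 0.09, 0, 0, 0, 0.3], [-0.137, 0, 0.063, 0, 0, 0, 0.3], [-0.137, 0, 0.063, 0, 0, 0, 0.3], [-0.137, 0, 0.063, 0, 0, 0, 0.3], [-0.137, 0, 0.063, 0, 0, 0, 0.3], [-0.137, 0, 0.063, 0, 0, 0, 0.3], [-0.137, 0, 0.063, 0, 0, 0, 0.3], [-0.137, 0, 0.063, 0, 0, 0, 0.3], [-0.137, 0, 0.063, 0, 0, 0, 0.3], [-0.137, 0, 0.063, 0, 0, 0, 0.3]]

```text
t: 22.32
tcp_pos: [546.7, 67.3, 37.1]
tcp_rot: [-3.139, 0.429, 3.084]
ft_force: [-2.6, 1.3, 1.6]
gripper_width: 60.9
```

```bash
python3 -c "
from h import *
to(-15,0,13,25,0);print(r.read_state()['joint_pos'].round(2))"
```

```text
t 22.32 tip_b [-67.6  -1.1  14.3] shift [-1.18  0.03  0.58] shift in target axes [-1.17  0.03  0.59] turn [-0.03 -0.07 -0.01] F [-2.7  1.1  1.6] w 60.9
[-1.05  0.13  0.84  2.28  0.07  0.36  1.22]
```

Request:
step_arm:
  plan:
    - [[-0.137, 0, 0.063, 0, 0, 0, 0.3], [-0.137, 0, 0.063, 0, 0, 0, 0.3], [-0.137, 0, 0.063, 0, 0, 0, 0.3], [-0.137, 0, 0.063, 0, 0, 0, 0.3], [-0.137, 0, 0.063, 0, 0, 0, 0.3], [-0.137, 0, 0.063, 0, 0, 0, 0.3], [-0.137, 0, 0.063, 0, 0, 0, 0.3], [-0.1, 0, 0.046, 0, 0, 0, 0.3], [0, 0, 0, 0, 0, 0, 0.3], [0, 0, 0, 0, 0, 0, 0.3]]

```text
t: 23.15
tcp_pos: [592.9, 64.7, 37.3]
tcp_rot: [-3.14, 0.43, 3.084]
ft_force: [-1.1, -0.9, 0.5]
gripper_width: 61.0
```

```bash
python3 -c "
from h import *
to(-15,0,13,25,0);print(r.read_state()['joint_pos'].round(2))
snap('scene','s8');snap('top','t8')
a=cv2.imread('pics/s8.png')[100:350,190:430]; b=cv2.imread('pics/t8.png')[120:310,210:410];f=lambda a,k:cv2.resize(a,None,fx=k,fy=k,interpolation=cv2.INTER_CUBIC);cv2.imwrite('pics/s8c.png',f(a,2.4));cv2.imwrite('pics/t8c.png',f(b,2.7))"
```

```text
t 23.15 tip_b [-21.4  -1.2  14.6] shift [-0.12  0.03  0.1 ] shift in target axes [-0.12  0.03  0.1 ] turn [-0.02 -0.06 -0.01] F [-1.  -1.   0.5] w 61.0
[-0.9   0.23  0.73  2.18 -0.12  0.37  1.4 ]
```

View pics/s8c.png

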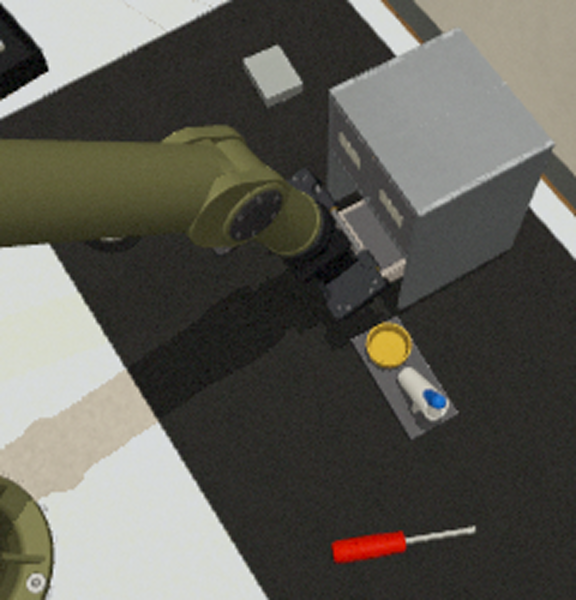

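View pics/t8c.png

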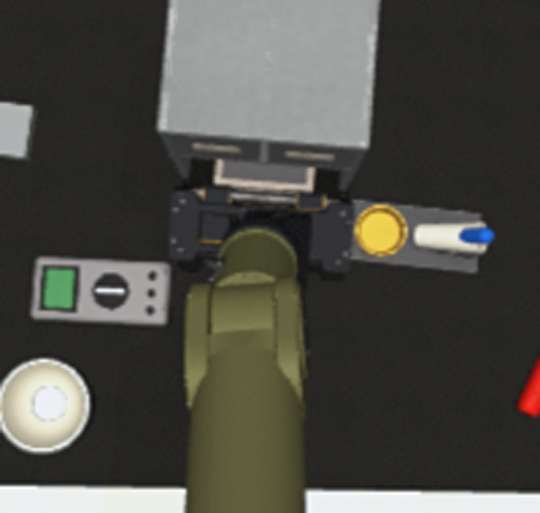

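Request:
step_arm:
  plan:
    - [[-0.064, 0, 0.029, 0, 0, 0, 0.3], [-0.064, 0, 0.029, 0, 0, 0, 0.3], [-0.064, 0, 0.029, 0, 0, 0, 0.3], [-0.064, 0, 0.029, 0, 0, 0, 0.3], [0, 0, 0, 0, 0, 0, 0.3], [0.061, 0, 0.003, 0, -0.93, 0, 0.3], [0.061, 0, 0.003, 0, -0.93, 0, 0.3], [0, 0, 0, 0, 0, 0, 0.3], [0, 0, 0, 0, 0, 0, 0.3]]

```text
t: 24.0
tcp_pos: [598.5, 66.3, 36.5]
tcp_rot: [-3.137, 0.618, 3.09]
ft_force: [0.4, -1.2, -0.5]
gripper_width: 60.9
```

```bash
python3 -c "
from h import *
to(-8,0,13,47,0);print(r.read_state()['joint_pos'].round(2))"
```

```text
t 24.0 tip_b [-11.8   0.8  16.1] shift [ 0.09 -0.02  0.13] shift in target axes [ 0.12 -0.02  0.11] turn [-0.02 -1.93  0.03] F [ 0.4 -1.2 -0.5] w 60.9
[-1.09  0.23  0.89  2.3   0.09  0.1   1.16]
```

Request:
step_arm:
  plan:
    - [[0, 0, -0.2, 0, 0, 0, 0.3], [0, 0, -0.4, 0, 0, 0, 0.3], [0, 0, -0.5, 0, 0, 0, 0.3], [0, 0, -0.5, 0, 0, 0, 0.3], [0, 0, -0.5, 0, 0, 0, 0.3], [0, 0, -0.5, 0, 0, 0, 0.3], [0, 0, -0.5, 0, 0, 0, 0.3], [0, 0, -0.4, 0, 0, 0, 0.3], [0, 0, -0.2, 0, 0, 0, 0.3]]

```text
t: 24.75
tcp_pos: [532.3, 75.1, 130.0]
tcp_rot: [3.128, 0.599, 3.088]
ft_force: [-0.6, 0.0, 0.1]
gripper_width: 61.2
```

```bash
python3 -c "
from h import *
to(-8,0,13,47,0);print(r.read_state()['joint_pos'].round(2))
snap('scene','s9');snap('top','t9')
a=cv2.imread('pics/s9.png')[60:350,130:430]; b=cv2.imread('pics/t9.png')[120:310,210:410];f=lambda a,k:cv2.resize(a,None,fx=k,fy=k,interpolation=cv2.INTER_CUBIC);cv2.imwrite('pics/s9c.png',f(a,2));cv2.imwrite('pics/t9c.png',f(b,2.7))"
```

```text
t 24.75 tip_b [-78.7   6.3 109.4] shift [ 0.04 -0.19  3.  ] shift in target axes [ 0.69 -0.15  2.92] turn [ 0.14 -2.11  0.  ] F [-0.6 -0.   0.1] w 61.2
[-1.23 -0.3   0.85  2.37  0.89  0.56  0.51]
```

View pics/s9c.png

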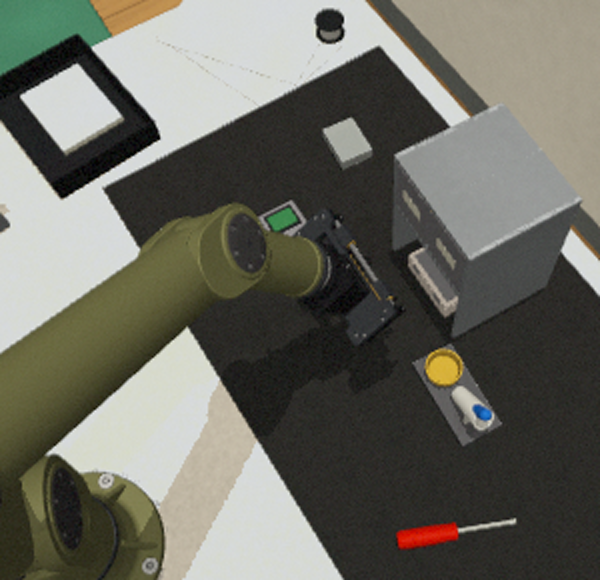

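View pics/t9c.png

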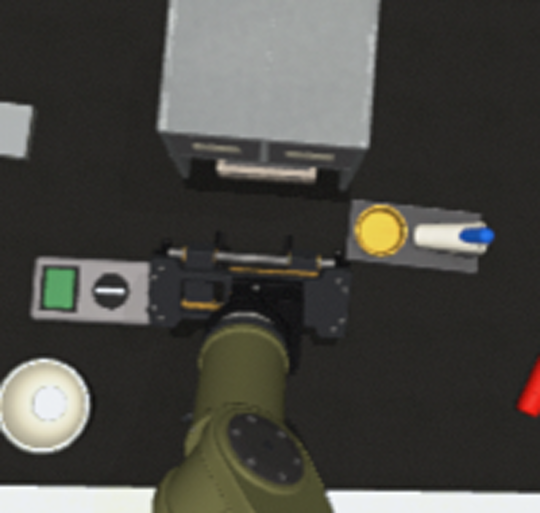

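```bash
cat > fit.py <<'E'
import numpy as np
from scipy.optimize import least_squares
from scipy.spatial.transform import Rotation as Ro
D=[ # q, pos, rot
([-1.22985705,0.32174457,-0.07008958,1.45155885,0.02259947,1.37085192,-0.05687025],[208.57,615.13,246.57],[-3.1398,0,2.8148]),
([-0.66,-0.06,0.34,1.88,0.02,1.32,1.19],[461.8,119.1,247.5],[3.142,0,3.086]),
([-1.23,-0.3,1.14,1.92,0.38,1.39,2.69],[458.6,-94.8,241.5],[-3.129,-.105,-1.827]),
([-1.01,-0.19,0.99,1.92,0.27,1.35,1.74],[458.1,-99.0,241.8],[-3.045,-.041,-2.889]),
([-0.77,-0.15,0.86,1.92,0.11,1.32,0],[458.1,-99,241.8],[3.141,0,1.515]),
([-0.69,0.11,1.08,2.12,-0.11,0.98,0.4],[425.4,-176.5,84.1],[-3.139,.001,1.522]),
([-0.62,0.23,1.04,2.15,-0.25,0.89,0.51],[426.1,-175.6,40.8],[-3.14,0,1.517]),
([-0.95,0.12,0.98,2.21,-0.13,0.87,0.07],[434.7,-20.6,41.2],[-3.141,-.001,1.519]),
([-0.91,-0.29,0.79,2.13,0.22,1.23,0.78],[402.7,-22.7,181.2],[3.141,-.001,2.569]),
([-0.92,-0.14,0.98,2.24,0.14,0.98,1.48],[400.7,-58.6,84.7],[3.14,.001,3.077]),
([-0.91,-0.2,0.96,2.37,0.21,0.89,1.43],[352.6,-55.3,40.8],[3.139,-.002,3.087]),
([-1.07,-0.1,0.77,2.34,0.09,0.87,1.16],[362.3,78.5,41.4],[-3.141,0,3.09]),
([-1.14,-0.06,0.85,2.4,0.47,0.42,0.83],[490,71.4,40.8],[3.142,.427,3.086]),
([-1.05,0.13,0.84,2.28,0.07,0.36,1.22],[546.7,67.3,37.1],[-3.139,.429,3.084]),
([-0.9,0.23,0.73,2.18,-0.12,0.37,1.4],[592.9,64.7,37.3],[-3.14,.43,3.084]),
([-1.09,0.23,0.89,2.3,0.09,0.1,1.16],[598.5,66.3,36.5],[-3.137,.618,3.09]),
([-1.23,-0.3,0.85,2.37,0.89,0.56,0.51],[532.3,75.1,130],[3.128,.599,3.088])]
S=[-1,1,-1,1,-1,1,-1]
def fk(q,p):
    h,a,b,c,e2,e4,e6,o1,o7=p[:9]
    R=Ro.from_euler('z',S[0]*q[0]+o1); P=np.array([0,0,h])
    def go(R,P,ax,an,v): R=R*Ro.from_euler(ax,an); return R,P+R.apply(v)
    R,P=go(R,P,'y',0,[e2,0,0])
    R,P=go(R,P,'y',q[1],[0,0,0]); R,P=go(R,P,'z',S[2]*q[2],[e4,0,a])
    R,P=go(R,P,'y',q[3],[-e4,0,0]); R,P=go(R,P,'z',S[4]*q[4],[0,0,b])
    R,P=go(R,P,'y',q[5],[e6,0,0]); R,P=go(R,P,'z',S[6]*q[6]+o7,[0,0,c])
    return R,P
def res(p):
    o=[]
    for q,x,w in D:
        R,P=fk(q,p); o+=list((P-x)/1.0)+list((Ro.from_euler('xyz',w).inv()*R).as_rotvec()*200)
    return np.array(o)
def fit():
    best=None
    for o7 in(0,np.pi/2,np.pi,-np.pi/2):
        s=least_squares(res,[350,400,400,250,0,0,0,0,o7])
        if best is None or s.cost<best.cost: best=s
    return best
if __name__=='__main__':
    s=fit(); print(s.cost,s.x.round(3)); print(np.abs(s.fun).reshape(-1,6).max(0).round(1))
    np.save('fk.npy',s.x)
E
python3 fit.py
```

```text
346.98462966839514 [ 2.51432e+02  4.58809e+02  5.11487e+02  3.44407e+02 -5.20600e+00
  7.25900e+00 -6.13500e+00 -3.60000e-02  1.53600e+00]
[5.7 8.4 5.4 3.9 2.  1.9]
```

```bash
cat > ik.py <<'E'
from fit import *
B0=np.array([624.7,64.0,0]); RB=Ro.from_euler('z',-0.056)
p=np.load('fk.npy')
lo=np.array([-2.86,-.3,-1.38,.06,-1.56,.09,-2.69])+.02; hi=np.array([2.86,2.09,1.24,2.45,4.7,2.05,2.69])-.02
def pose(X,y,z,tilt,side=0):
    R=RB*Ro.from_euler('y',-tilt,degrees=True)*Ro.from_euler('xyz',[np.pi,0,np.pi])*Ro.from_euler('x',side,degrees=True)
    return R,B0+RB.apply([X,y,z])-R.apply([0,0,25])
def ik(R,P,q0,w=.02):
    def f(q):
        R1,P1=fk(q,p); return np.r_[(P1-P)/20,(R.inv()*R1).as_rotvec()*20,w*(q-q0)]
    s=least_squares(f,np.clip(q0,lo+1e-6,hi-1e-6),bounds=(lo,hi)); return s.x,np.abs(s.fun[:6]).max()
if __name__=='__main__':
    rng=np.random.default_rng(0)
    for X,t in((-10,45),(20,45),(20,50)):
        R,P=pose(X,0,14,t); sols=[]
        for k in range(60):
            q,e=ik(R,P,rng.uniform(lo,hi),.005)
            if e<.05 and not any(np.abs(q-s).max()<.25 for s in sols): sols.append(q)
        print(X,t); [print('  ',s.round(2)) for s in sorted(sols,key=lambda s:s[2])]
E
python3 ik.py
```

```text
-10 45
   [ 1.04  0.62 -1.36  2.41  2.06  0.7  -0.36]
   [ 0.34  0.2  -0.59  2.4   2.22  0.33 -0.82]
   [-0.15  0.17 -0.1   2.39  2.33  0.27 -0.99]
   [-0.64  0.18  0.4   2.39  2.48  0.22 -1.2 ]
   [-0.92  0.21  0.68  2.39  2.65  0.19 -1.4 ]
   [-1.25  0.31  1.02  2.39  3.13  0.17 -1.97]
   [-1.34  0.35  1.11  2.4   3.38  0.17 -2.25]
20 45
   [ 1.02  0.75 -1.36  2.34  2.06  0.78 -0.26]
   [ 0.78  0.4  -1.05  2.34  2.08  0.48 -0.52]
   [ 0.53  0.3  -0.77  2.33  2.14  0.38 -0.67]
   [ 0.1   0.23 -0.33  2.33  2.25  0.29 -0.86]
   [-0.2   0.22 -0.03  2.33  2.34  0.25 -0.99]
   [-0.49  0.23  0.27  2.33  2.48  0.21 -1.17]
   [-1.16  0.36  0.96  2.33  3.39  0.16 -2.23]
20 50
   [ 1.03  0.86 -1.36  2.39  2.27  0.9  -0.35]
   [ 0.77  0.45 -1.04  2.39  2.32  0.6  -0.72]
   [ 0.48  0.32 -0.74  2.38  2.4   0.5  -0.92]
   [ 0.    0.25 -0.25  2.38  2.52  0.41 -1.15]
   [-0.36  0.24  0.12  2.38  2.62  0.37 -1.31]
   [-0.82  0.29  0.58  2.38  2.81  0.33 -1.59]
   [-1.06  0.35  0.83  2.38  3.    0.31 -1.85]
```

```bash
cat > sim.py <<'E'
from ik import *
q0=np.array([-1.23,-0.3,0.85,2.37,0.89,0.56,0.51])
def run(wps,q,n=12,verbose=True):
    prev=wps[0]
    for w in wps[1:]:
        mx=0
        for k in range(1,n+1):
            c=np.array(prev)+(np.array(w)-prev)*k/n
            q2,e=ik(*pose(*c),q,.02); mx=max(mx,np.abs(q2-q).max()); q=q2
        if verbose: print('  ',w,q.round(2),'err',round(e,2),'maxdq',round(mx,2))
        prev=w
    return q,e
if __name__=='__main__':
    for sg in(1,-1):
        for X,z in((-79,109),(-60,109),(-79,70)):
            print(sg,X,z)
            run([(-79,6,109,34,0),(X,3,z,34,0),(X,3,z,34,sg*10),(X,3,z,42,sg*12),(X,3,z,48,sg*8),(X,3,z,48,0),(-10,0,14,48,0)],q0)
E
python3 sim.py
```

```text
1 -79 109
   (-79, 3, 109, 34, 0) [-1.22 -0.28  0.87  2.36  0.86  0.53  0.54] err 0.0 maxdq 0.03
   (-79, 3, 109, 34, 10) [-1.23 -0.15  0.76  2.31  0.91  0.68  0.35] err 0.0 maxdq 0.02
   (-79, 3, 109, 42, 12) [-1.21 -0.14  0.67  2.39  1.21  0.68 -0.01] err 0.0 maxdq 0.03
   (-79, 3, 109, 48, 8) [-0.54 -0.11  0.05  2.43  1.32  0.53 -0.15] err 0.69 maxdq 0.57
   (-79, 3, 109, 48, 0) [-0.51 -0.15  0.16  2.43  1.22  0.32  0.08] err 1.37 maxdq 0.03
   (-10, 0, 14, 48, 0) [-0.45  0.19  0.2   2.42  2.55  0.33 -1.26] err 0.0 maxdq 0.14
1 -60 109
   (-60, 3, 109, 34, 0) [-1.28 -0.23  0.94  2.33  0.82  0.5   0.59] err 0.0 maxdq 0.03
   (-60, 3, 109, 34, 10) [-1.28 -0.1   0.84  2.28  0.88  0.64  0.39] err 0.0 maxdq 0.02
   (-60, 3, 109, 42, 12) [-1.27 -0.1   0.76  2.36  1.2   0.64  0.01] err 0.0 maxdq 0.03
   (-60, 3, 109, 48, 8) [-0.49 -0.09  0.03  2.43  1.4   0.49 -0.2 ] err 0.27 maxdq 0.45
   (-60, 3, 109, 48, 0) [-0.42 -0.13  0.1   2.43  1.34  0.27 -0.03] err 0.92 maxdq 0.02
   (-10, 0, 14, 48, 0) [-0.45  0.19  0.19  2.42  2.55  0.33 -1.25] err 0.0 maxdq 0.12
1 -79 70
   (-79, 3, 70, 34, 0
[... 1410 characters left out ...]
0, 3, 109, 48, 0) [-0.42 -0.13  0.1   2.43  1.34  0.27 -0.03] err 0.92 maxdq 0.12
   (-10, 0, 14, 48, 0) [-0.45  0.19  0.19  2.42  2.55  0.33 -1.25] err 0.0 maxdq 0.12
-1 -79 70
   (-79, 3, 70, 34, 0) [-1.24 -0.17  0.93  2.4   0.88  0.4   0.49] err 0.0 maxdq 0.03
   (-79, 3, 70, 34, -10) [-1.29 -0.28  1.12  2.43  0.6   0.27  0.93] err 0.0 maxdq 0.08
   (-79, 3, 70, 42, -12) [-1.36 -0.28  1.22  2.43  0.79  0.16  0.79] err 1.31 maxdq 0.03
   (-79, 3, 70, 48, -8) [-1.26 -0.11  1.06  2.43  1.67  0.11 -0.23] err 2.35 maxdq 0.11
   (-79, 3, 70, 48, 0) [-0.35 -0.04  0.01  2.43  1.52  0.28 -0.25] err 1.78 maxdq 0.37
   (-10, 0, 14, 48, 0) [-0.47  0.19  0.21  2.42  2.55  0.33 -1.26] err 0.0 maxdq 0.1
```

```bash
cat > s2.py <<'E'
from sim import *
for Z in (60,80,100):
  for m in (10,14):
    print(Z,m)
    q,e=run([(-79,6,109,34,0),(-79,6,109,34,m),(-30,3,Z,36,m),(-30,3,Z,42,m),(-30,0,Z,45,8),(-30,0,Z,47,0),(-10,0,Z/2,47,0),(-5,0,14,47,0),(25,0,14,49,0)],q0)
E
python3 s2.py
```

```text
60 10
   (-79, 6, 109, 34, 10) [-1.25 -0.14  0.77  2.31  0.91  0.68  0.34] err 0.0 maxdq 0.03
   (-30, 3, 60, 36, 10) [-1.2   0.11  0.83  2.28  0.89  0.42  0.31] err 0.0 maxdq 0.02
   (-30, 3, 60, 42, 10) [-1.29  0.11  0.89  2.34  1.27  0.39 -0.11] err 0.0 maxdq 0.04
   (-30, 0, 60, 45, 8) [-1.3   0.09  0.92  2.39  1.53  0.36 -0.35] err 0.0 maxdq 0.02
   (-30, 0, 60, 47, 0) [-0.29  0.03  0.03  2.43  2.04  0.23 -0.72] err 0.26 maxdq 0.7
   (-10, 0, 30.0, 47, 0) [-0.33  0.14  0.08  2.41  2.38  0.28 -1.06] err 0.0 maxdq 0.04
   (-5, 0, 14, 47, 0) [-0.31  0.19  0.06  2.4   2.48  0.31 -1.16] err 0.0 maxdq 0.01
   (25, 0, 14, 49, 0) [-0.27  0.24  0.04  2.36  2.57  0.35 -1.23] err 0.0 maxdq 0.01
60 14
   (-79, 6, 109, 34, 14) [-1.27 -0.08  0.75  2.28  0.91  0.74  0.29] err 0.0 maxdq 0.04
   (-30, 3, 60, 36, 14) [-1.21  0.15  0.79  2.25  0.9   0.5   0.25] err 0.0 maxdq 0.02
   (-30, 3, 60, 42, 14) [-1.3   0.16  0.85  2.31  1.2   0.47 -0.1 ] err 0.0 maxdq 0.03
   (-30, 0, 60, 45, 8) [-1.3   0.09  0.91  2.39  1.53  0.36 -0.35] err 0.0 maxdq 0.03
   (-30, 0, 60, 47, 0) [-0.29  0.03  0.03  2.43 
[... 2401 characters left out ...]
 14
   (-79, 6, 109, 34, 14) [-1.27 -0.08  0.75  2.28  0.91  0.74  0.29] err 0.0 maxdq 0.04
   (-30, 3, 100, 36, 14) [-1.23  0.05  0.8   2.22  0.88  0.6   0.32] err 0.0 maxdq 0.01
   (-30, 3, 100, 42, 14) [-1.26  0.04  0.79  2.29  1.15  0.58  0.02] err 0.0 maxdq 0.03
   (-30, 0, 100, 45, 8) [-1.23 -0.05  0.82  2.37  1.37  0.47 -0.12] err 0.0 maxdq 0.02
   (-30, 0, 100, 47, 0) [-0.32 -0.08  0.06  2.43  1.63  0.21 -0.29] err 0.02 maxdq 0.65
   (-10, 0, 50.0, 47, 0) [-0.28  0.08  0.03  2.41  2.22  0.25 -0.89] err 0.0 maxdq 0.06
   (-5, 0, 14, 47, 0) [-0.23  0.19 -0.02  2.4   2.46  0.32 -1.13] err 0.0 maxdq 0.03
   (25, 0, 14, 49, 0) [-0.2   0.24 -0.03  2.36  2.55  0.36 -1.2 ] err 0.0 maxdq 0.01
```

```bash
cat > to2.py <<'E'
from h import *
import sys
def to2(xb,yb,z,tilt,side=0):
    s=r.read_state(); Rc=Ro.from_euler('xyz',s['tcp_rot'])
    Rt=RB*Ro.from_euler('y',-tilt,degrees=True)*Ro.from_euler('xyz',[np.pi,0,np.pi])*Ro.from_euler('x',side,degrees=True)
    tgt=b2w([xb,yb,z])-Rt.apply([0,0,25])
    rel=(RB.inv()*Rc).as_matrix(); d=rel[:,2]
    print('t',round(s['t'],2),'tip_b',w2b(s['tcp_pos']+Rc.apply([0,0,25])).round(1),'tilt',round(np.degrees(np.arctan2(d[0],-d[2])),1),'side(y)',d[1].round(3),'shift',(Rc.inv().apply(tgt-s['tcp_pos'])/40).round(2),'turn',((Rc.inv()*Rt).as_rotvec(degrees=True)/6).round(2),'F',RB.inv().apply(s['ft_force']).round(1))
    print(' q',s['joint_pos'].round(2).tolist())
if __name__=='__main__': to2(*map(float,sys.argv[1:]))
E
python3 to2.py -30 3 80 36 10
python3 - <<'E'
from sim import *
run([(-79,6,109,34,0),(-79,6,109,34,10),(-30,3,80,36,10),(-30,3,80,42,10),(-15,0,50,45,8),(-12,0,50,46,0),(-5,0,14,47,0),(25,0,14,49,0)],q0)
E
```

```text
t 24.85 tip_b [-78.4   5.  108.4] tilt 34.3 side(y) 0.012 shift [-0.58  0.05  1.28] turn [ 1.78 -0.28  0.03] F [ 0.9 -0.   1.4]
 q [-1.23, -0.3, 0.85, 2.37, 0.89, 0.56, 0.51]
   (-79, 6, 109, 34, 10) [-1.25 -0.14  0.77  2.31  0.91  0.68  0.34] err 0.0 maxdq 0.03
   (-30, 3, 80, 36, 10) [-1.21  0.06  0.83  2.26  0.88  0.48  0.35] err 0.0 maxdq 0.02
   (-30, 3, 80, 42, 10) [-1.25  0.04  0.84  2.33  1.22  0.45 -0.02] err 0.0 maxdq 0.03
   (-15, 0, 50, 45, 8) [-1.24  0.17  0.88  2.36  1.58  0.3  -0.42] err 0.0 maxdq 0.05
   (-12, 0, 50, 46, 0) [-1.05  0.11  0.81  2.4   2.25  0.18 -0.97] err 0.0 maxdq 0.08
   (-5, 0, 14, 47, 0) [-0.82  0.22  0.57  2.4   2.67  0.26 -1.42] err 0.0 maxdq 0.06
   (25, 0, 14, 49, 0) [-0.74  0.28  0.51  2.36  2.77  0.3  -1.52] err 0.0 maxdq 0.01
```

Request:
step_arm:
  plan:
    - [[0, 0, 0, 0.45, -0.07, 0, 0.3], [0, 0, 0, 0.45, -0.07, 0, 0.3], [0, 0, 0, 0.45, -0.07, 0, 0.3], [0, 0, 0, 0.43, -0.07, 0, 0.3], [-0.1, 0, 0.2, 0, 0, 0, 0.3], [-0.1, 0, 0.2, 0, 0, 0, 0.3], [-0.1, 0, 0.2, 0, 0, 0, 0.3], [0, 0, 0, 0, 0, 0, 0.3]]

```text
t: 25.52
tcp_pos: [555.6, 67.3, 113.7]
tcp_rot: [-2.956, 0.624, 3.094]
ft_force: [-0.5, -0.3, -0.1]
gripper_width: 61.1
```

```bash
python3 to2.py -30 3 80 42 10
```

```text
t 25.52 tip_b [-54.8  -5.   93.8] tilt 35.8 side(y) -0.179 shift [-0.24  0.31  0.6 ] turn [-0.05 -1.01  0.25] F [-0.4 -0.4 -0.1]
 q [-1.22, -0.06, 0.78, 2.31, 0.95, 0.6, 0.3]
```

Request:
step_arm:
  plan:
    - [[-0.08, 0.1, 0.2, 0, 0, 0, 0.3], [-0.08, 0.1, 0.2, 0, 0, 0, 0.3], [-0.08, 0.1, 0.2, 0, 0, 0, 0.3], [0, 0, 0, 0, -0.4, 0.08, 0.3], [0, 0, 0, 0, -0.4, 0.08, 0.3], [0, 0, 0, 0, -0.4, 0.08, 0.3], [0, 0, 0, 0, -0.3, 0, 0.3], [0, 0, 0, 0, 0, 0, 0.3]]

```text
t: 26.18
tcp_pos: [576.0, 74.6, 97.2]
tcp_rot: [-2.952, 0.781, 3.103]
ft_force: [-0.0, -0.5, 0.1]
gripper_width: 61.5
```

```bash
python3 to2.py -15 0 50 45 8
```

```text
t 26.18 tip_b [-31.9   3.4  79.8] tilt 44.9 side(y) -0.176 shift [0.23 0.04 0.83] turn [-0.36 -0.02  0.12] F [-0.  -0.5  0.1]
 q [-1.27, 0.05, 0.81, 2.37, 1.37, 0.5, -0.2]
```

Request:
step_arm:
  plan:
    - [[0.05, 0.01, 0.17, -0.07, 0, 0.02, 0.3], [0.05, 0.01, 0.17, -0.07, 0, 0.02, 0.3], [0.05, 0.01, 0.17, -0.07, 0, 0.03, 0.3], [0.05, 0.01, 0.17, -0.07, 0, 0.02, 0.3], [0.05, 0.01, 0.17, -0.07, 0, 0.02, 0.3], [0, 0, 0, 0, 0, 0, 0.3]]

```text
t: 26.68
tcp_pos: [594.1, 69.4, 67.0]
tcp_rot: [-3.0, 0.784, 3.085]
ft_force: [-0.4, -0.6, 0.5]
gripper_width: 60.9
```

```bash
python3 to2.py -12 0 50 46 0
```

```text
t 26.68 tip_b [-13.3   0.1  49.4] tilt 44.9 side(y) -0.141 shift [-0.02 -0.09  0.02] turn [-1.35 -0.18  0.01] F [-0.4 -0.6  0.5]
 q [-1.22, 0.18, 0.84, 2.37, 1.56, 0.34, -0.42]
```

Now I'll take the side tilt out in small rows.

Request:
step_arm:
  plan:
    - [[0, 0, 0, -0.15, -0.05, 0, 0.3], [0, 0, 0, -0.15, -0.05, 0, 0.3], [0, 0, 0, -0.15, -0.04, 0, 0.3], [0, 0, 0, -0.15, -0.04, 0, 0.3], [0, 0, 0, -0.15, 0, 0, 0.3], [0, 0, 0, -0.15, 0, 0, 0.3], [0, 0, 0, -0.15, 0, 0, 0.3], [0, 0, 0, -0.15, 0, 0, 0.3], [0, 0, 0, -0.15, 0, 0, 0.3], [0, 0, 0, 0, 0, 0, 0.3]]

```text
t: 27.52
tcp_pos: [594.2, 69.6, 68.1]
tcp_rot: [3.141, 0.804, 3.086]
ft_force: [-0.1, -0.4, -0.5]
gripper_width: 61.1
```

```bash
python3 to2.py -12 0 14 47 0
```

```text
t 27.52 tip_b [-12.7   3.9  50.8] tilt 46.1 side(y) 0.001 shift [ 0.66 -0.1   0.65] turn [ 0.01 -0.15  0.  ] F [-0.1 -0.4 -0.5]
 q [-1.06, 0.11, 0.78, 2.42, 2.14, 0.22, -0.87]
```

Run:
```python
from h import *
T=dict(np.load('pics/t9.npz'));S=dict(np.load('pics/s9.npz'))
im=cv2.imread('pics/t9.png')[165:195,275:345]; cv2.imwrite('pics/z.png',cv2.resize(im,None,fx=10,fy=10,interpolation=cv2.INTER_CUBIC))
t=lambda p:np.array(p)/2.7+[210,120]-0.3
s=lambda p:np.array(p)/2+[130,60]-0.3
print(w2b(ray(T,t([(219,177),(316,182)]),0)).round(1).tolist(), w2b(ray(T,t([(218,162),(316,168)]),40)).round(1).tolist())
print('S',w2b(ray(S,s([(410,268),(449,314)]),0)).round(1).tolist(),w2b(ray(S,s([(416,249),(458,293)]),40)).round(1).tolist())
```

```text
[[5.0, 54.0, 0.0], [7.9, -58.4, 0.0]] [[15.6, 54.1, 40.0], [17.3, -55.8, 40.0]]
S [[6.0, 49.1, 0.0], [16.0, -53.8, 0.0]] [[20.6, 56.6, 40.0], [35.7, -44.1, 40.0]]
```

View pics/z.png

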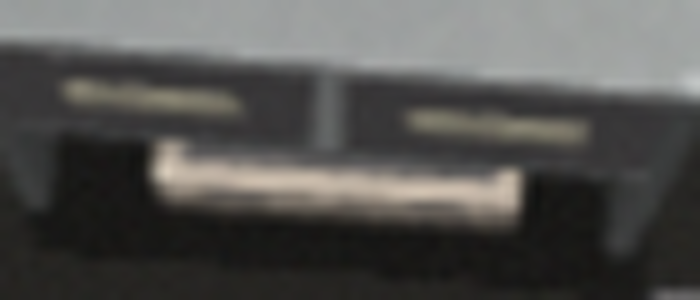

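Request:
step_arm:
  plan:
    - [[0.11, -0.02, 0.11, 0, -0.03, 0, 0.3], [0.11, -0.02, 0.11, 0, -0.03, 0, 0.3], [0.11, -0.02, 0.11, 0, -0.03, 0, 0.3], [0.11, -0.02, 0.11, 0, -0.03, 0, 0.3], [0.11, -0.02, 0.11, 0, -0.03, 0, 0.3], [0.08, 0, 0.08, 0, 0, 0, 0.3], [0, 0, 0, 0, 0, 0, 0.3], [0, 0, 0, 0, 0, 0, 0.3]]

```text
t: 28.18
tcp_pos: [594.6, 66.0, 31.9]
tcp_rot: [-3.14, 0.819, 3.088]
ft_force: [0.4, -0.2, -0.1]
gripper_width: 61.1
```

```bash
python3 to2.py 0 0 14 47 0
```

```text
t 28.18 tip_b [-11.9   0.3  14.8] tilt 46.9 side(y) 0.0 shift [-0.19 -0.01  0.23] turn [ 0.   -0.01  0.02] F [ 0.4 -0.2 -0.1]
 q [-0.85, 0.22, 0.57, 2.43, 2.54, 0.3, -1.31]
```

Request:
step_arm:
  plan:
    - [[-0.068, 0, 0.073, 0, 0, 0, 0.3], [-0.068, 0, 0.073, 0, 0, 0, 0.3], [-0.068, 0, 0.073, 0, 0, 0, 0.3], [-0.034, 0, 0.037, 0, 0, 0, 0.3], [-0.034, 0, 0.037, 0, 0, 0, 0.3]]

```text
t: 28.6
tcp_pos: [610.5, 65.5, 31.6]
tcp_rot: [-3.141, 0.819, 3.088]
ft_force: [-3.5, 1.5, 3.3]
gripper_width: 60.8
```

```bash
python3 to2.py 10 0 14 47 0
```

```text
t 28.6 tip_b [ 4.   0.7 14.5] tilt 46.9 side(y) 0.001 shift [-0.09 -0.02  0.12] turn [ 0.01 -0.01  0.02] F [-3.6  1.3  3.3]
 q [-0.81, 0.25, 0.55, 2.4, 2.58, 0.28, -1.35]
```

Request:
step_arm:
  plan:
    - [[-0.026, 0, 0.027, 0, 0, 0, 0.3], [-0.026, 0, 0.027, 0, 0, 0, 0.3], [-0.026, 0, 0.027, 0, 0, 0, 0.3]]

```text
t: 28.85
tcp_pos: [614.6, 65.1, 31.4]
tcp_rot: [-3.141, 0.818, 3.088]
ft_force: [-3.0, -1.4, 3.1]
gripper_width: 61.0
```

```bash
python3 to2.py 10 0 14 47 0
```

```text
t 28.85 tip_b [ 8.1  0.6 14.3] tilt 46.9 side(y) 0.001 shift [-0.03 -0.01  0.04] turn [ 0.01 -0.02  0.02] F [-2.9 -1.6  3.1]
 q [-0.8, 0.25, 0.54, 2.39, 2.59, 0.28, -1.36]
```

Request:
step_arm:
  plan:
    - [[-0.017, 0, 0.018, 0, 0, 0, 0.3], [-0.017, 0, 0.018, 0, 0, 0, 0.3], [-0.017, 0, 0.018, 0, 0, 0, 0.3]]

```text
t: 29.1
tcp_pos: [617.5, 64.9, 31.3]
tcp_rot: [-3.141, 0.818, 3.088]
ft_force: [-2.8, 0.3, 2.0]
gripper_width: 61.1
```

Request:
step_arm:
  plan:
    - [[-0.017, 0, 0.018, 0, 0, 0, 0.3], [-0.017, 0, 0.018, 0, 0, 0, 0.3]]

```text
t: 29.27
tcp_pos: [619.5, 64.8, 31.4]
tcp_rot: [-3.141, 0.818, 3.088]
ft_force: [-3.8, -0.1, 3.4]
gripper_width: 60.8
```

Request:
step_arm:
  plan:
    - [[-0.017, 0, 0.018, 0, 0, 0, 0.3], [-0.017, 0, 0.018, 0, 0, 0, 0.3]]

```text
t: 29.43
tcp_pos: [620.9, 64.9, 31.0]
tcp_rot: [-3.141, 0.817, 3.088]
ft_force: [-9.7, 0.8, 7.8]
gripper_width: 60.9
```

Request:
step_arm:
  plan:
    - [[-0.017, 0, 0.018, 0, 0, 0, 0.3]]

```text
t: 29.52
tcp_pos: [621.6, 64.9, 30.8]
tcp_rot: [-3.141, 0.817, 3.088]
ft_force: [-12.0, 1.0, 9.2]
gripper_width: 60.8
```

Request:
step_arm:
  plan:
    - [[-0.017, 0, 0.018, 0, 0, 0, 0.3]]

```text
t: 29.6
tcp_pos: [622.3, 65.0, 30.7]
tcp_rot: [-3.141, 0.816, 3.089]
ft_force: [-14.5, 1.0, 11.5]
gripper_width: 61.1
```

Request:
step_arm:
  plan:
    - [[0, 0, 0, 0, 0, 0, 0.3]]

```text
t: 29.68
tcp_pos: [622.3, 65.0, 30.6]
tcp_rot: [-3.141, 0.816, 3.089]
ft_force: [-10.0, 1.7, 7.1]
gripper_width: 61.0
```

```bash
python3 to2.py 15 0 14 47 0
```

```text
t 29.68 tip_b [15.7  0.9 13.5] tilt 46.8 side(y) 0.002 shift [ 0.01 -0.02 -0.02] turn [ 0.02 -0.04  0.02] F [-10.1   1.2   7.1]
 q [-0.78, 0.27, 0.53, 2.37, 2.61, 0.27, -1.37]
```

Request:
step_arm:
  plan:
    - [[0.017, 0, -0.018, 0, 0, 0, 0.3], [0.034, 0, -0.037, 0, 0, 0, 0.3], [0.068, 0, -0.073, 0, 0, 0, 0.3], [0.068, 0, -0.073, 0, 0, 0, 0.3], [0.068, 0, -0.073, 0, 0, 0, 0.3], [0, 0, -0.2, 0, 0, 0, 0.3], [0, 0, -0.3, 0, 0, 0, 0.3], [0, 0, -0.4, 0, 0, 0, 0.3], [0, 0, 0, 0, 0, 0, 0.3]]

```text
t: 30.43
tcp_pos: [584.0, 68.4, 55.0]
tcp_rot: [3.139, 0.818, 3.087]
ft_force: [-0.0, 0.1, 0.6]
gripper_width: 61.2
```

```bash
python3 to2.py -90 0 120 30 0
python3 - <<'E'
from h import *
snap('scene','s10');snap('top','t10')
f=lambda a,k:cv2.resize(a,None,fx=k,fy=k,interpolation=cv2.INTER_CUBIC)
cv2.imwrite('pics/s10c.png',f(cv2.imread('pics/s10.png')[100:300,200:430],2.6)); cv2.imwrite('pics/t10c.png',f(cv2.imread('pics/t10.png')[150:230,210:410],4))
E
```

```text
t 30.43 tip_b [-22.6   2.2  37.9] tilt 46.9 side(y) 0.004 shift [-0.53 -0.04 -2.61] turn [0.03 2.82 0.01] F [-0.   0.1  0.6]
 q [-0.83, 0.12, 0.53, 2.45, 2.28, 0.28, -1.02]
```

View pics/s10c.png

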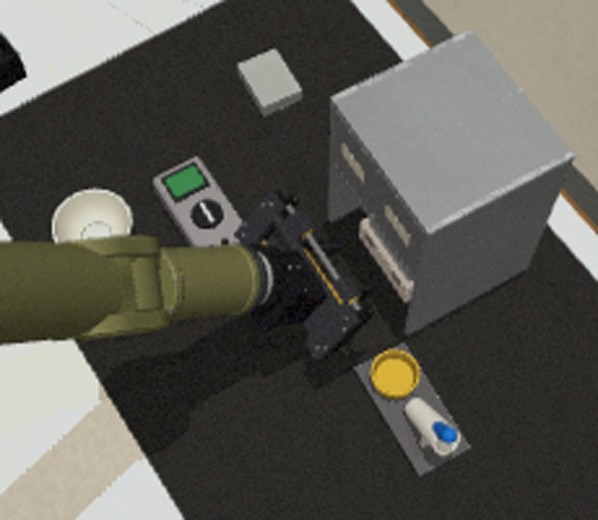

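View pics/t10c.png

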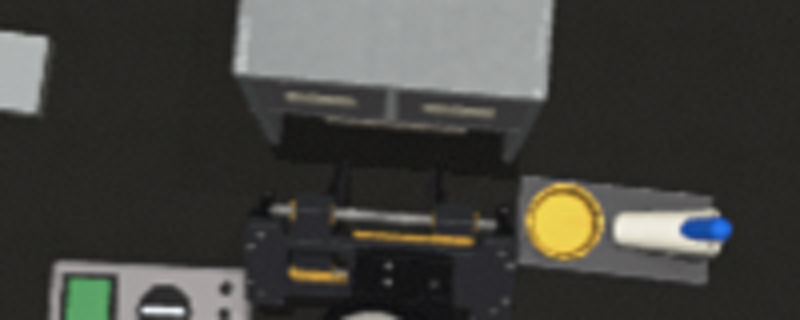

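Run:
```python
from h import *
f=lambda a,k:cv2.resize(a,None,fx=k,fy=k,interpolation=cv2.INTER_CUBIC)
cv2.imwrite('pics/s10z.png',f(cv2.imread('pics/s10.png')[170:230,325:375],10)); cv2.imwrite('pics/t10z.png',f(cv2.imread('pics/t10.png')[165:200,270:350],10))
```

```text
(no output)
```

View pics/s10z.png

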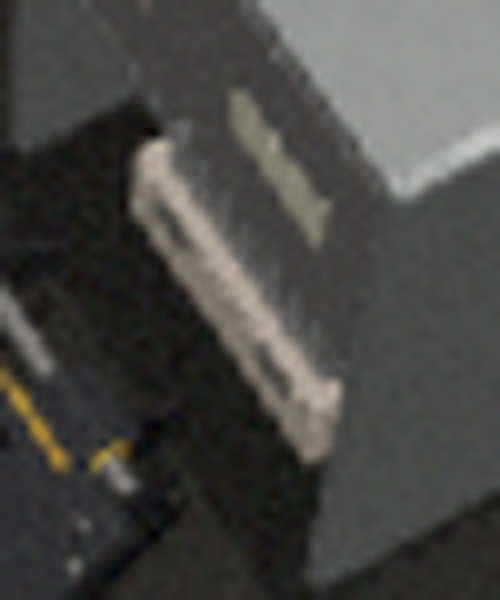

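View pics/t10z.png

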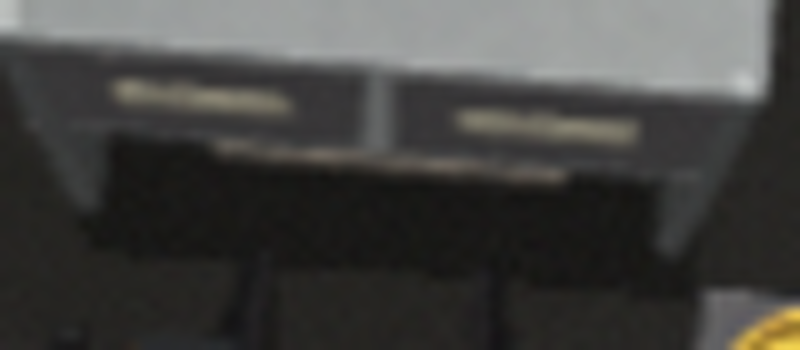

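Run:
```python
from h import *
T=dict(np.load('pics/t10.npz'));S=dict(np.load('pics/s10.npz'))
print('S bottom',w2b(ray(S,np.array([(140,205),(310,465)])/10+[324.5,169.5],0)).round(1).tolist())
for z in (0,):print('T bottom',w2b(ray(T,np.array([(213,158),(570,184)])/10+[269.5,164.5],z)).round(1).tolist())
print('bank bottoms T',w2b(ray(T,np.array([(85,212),(670,258)])/10+[269.5,164.5],0)).round(1).tolist(),'S',w2b(ray(S,np.array([(310,588)])/10+[324.5,169.5],0)).round(1).tolist())
```

```text
S bottom [[24.1, 54.3, 0.0], [21.0, -53.9, 0.0]]
T bottom [[20.6, 55.3, 0.0], [21.1, -56.7, 0.0]]
bank bottoms T [[0.5, 93.7, 0.0], [0.2, -89.6, 0.0]] S [[-2.3, -89.6, 0.0]]
```

Run:
```python
from h import *
a=cv2.imread('pics/t0.png') if 0 else cv2.imread('pics/top0.png'); b=cv2.imread('pics/t10.png')
for n,(x0,y0,x1,y1) in dict(bowl=(205,250,248,290),driver=(400,220,432,276),pbox=(190,153,225,182),meter=(220,213,250,242),stand=(336,193,395,222)).items():
    print(n,cv2.absdiff(a[y0:y1,x0:x1],b[y0:y1,x0:x1]).mean().round(1))
print(r.read_state()['ft_force'].round(1),r.read_state()['t'])
print(r.finish_job())
```

```text
bowl 0.8
driver 1.1
pbox 0.8
meter 0.8
stand 1.4
[-1.2  0.3 -0.2] 30.5333
the job is handed in; nothing more can be done
None
```

The bench is closed up and I handed the job in at 30.5 s. The tipped-out bin is shut, and the case stands in the bay against the end stop.

- **Bin:** I pushed it first. The push force peaked at about 7 N and fell to 0 as it snapped shut. The next pictures show both bin fronts flush.
- **Case path:** I slid it sideways into line with two fingertips, down the lane with the tool upright, then into the bay with the tool tilted up to 47°. The wrist force stayed below about 18.5 N, and the case was never lifted.
- **Case position:** After letting go, its near face is about 21 mm behind the front edge (20.6 to 24.1 mm across the two views). It is centred within about 1 mm and square within about 1.5°.
- **Bystanders:** The bowl, screwdriver, parts box, multimeter and stand look unchanged in the top view. The wrist force at the end was about 1 N, which is within its noise.

**Less certain:**
- **Stop force:** I estimate 6 to 7 N, from about 2.7 mm of give, but did not measure it directly. The wrist read 14.5 N horizontally at its peak and 10 N when holding still, and both include mat friction, raised by the tilted fingers pressing down. I also sent the last few 1 mm steps as one batch, so the push went slightly further than I meant.
- **Springback:** The case may have eased back by under 1 mm when I let go.
- **Wrist limits:** The last joint reached its limit once while turning, and I turned back the other way. At 35° tilt the wrist pitch joint ran out of range, so I flipped the wrist clear of everything before the final push. One elbow joint read 2.45, right at its limit, after the retreat.

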